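Eject a jammed slug from a die block on the sloping stand

ROBOT

A 6-joint arm with a two-finger parallel gripper is mounted at the origin on the work surface. World frame = base frame: x ahead of the robot, y to its left, z up, the work surface at z = 0. Lengths are in m, angles in rad, forces in N, time in s.
With the tool pointing down it reaches from about 0.275 to 0.75 m from the base axis. Payload 10.2 kg.
Tool frame: the origin (TCP) lies on the centre line of the jaws, within the pads' length; the fingertips stand bot.tips_ahead ahead of it and the grasp point (between the pads) lies 11 mm behind it (bot.tips_ahead is the distance from the TCP to the fingertips, in m); z points along the fingers, x is the direction in which the jaws open and shut, and the axes are right-handed (so a half turn about z gives the same grasp; the last joint's range is limited). The gripper opens to 88 mm and grips with 3 to 60 N. Pads are 18 mm wide; open, the fingers measure 123 mm over their backs; the gripper's body (75 mm by 187 mm) begins 45 mm behind the grasp point.
Start: joints at [-1.543, 0.313, 1.498, -0, 1.331, -0.223], TCP at [0.13, -0.509, 0.247] pointing down, gripper open.
Joint ranges: [-2.94, 2.94], [-0.97, 2.17], [0.19, 2.56], [-1.23, 4.37], [0.02, 3.11], [-2.88, 2.88]. Speed limits (rad/s): [2.39, 2.39, 3.01, 3.14, 3.14, 3.14].

INTERFACE

Orientations are given as a rotation vector (axis times angle).
In Python, from workcell import status, capture, get_calibration, job, outline_of, tip_of, bot gives the robot as it stands. The module is installed in compiled form; this text tells all that it offers.
- The arm moves only by the shell command python3 -m creep 'ROWS' [FORCE]. ROWS is JSON, a list that holds one entry, the list of rows, each a list of 5 numbers: the gripper command: -1 is shut, 1 is fully open, values between are in proportion, then the shift along the tool's x, y, z in cm, then the turn about the tool's z in degrees. A call has 1 to 5 rows; each row shifts and turns the commanded pose from where the row before left it, along the tool's axes as they then stand; what a row does not reach is not made up. A row lasts 1/10 s, in which the tool goes at most 50 mm and 8.59 degrees, less where a joint would pass 70% of its speed; a pose out of reach is approached as far as the arm can. A call is refused whole if a number of a shift passes 5 or a number of a turn 8.59, either way. A call with a gripper value outside its range is refused whole. The fingers move at their own pace and stop on an object; FORCE is the grip in N (left out, the last holds). Time passes only in rows, so rows that do not move let the fingers close. It gives the time, the measured TCP pose, the force and the opening at its end, in the units of the state.
- status.get_obs(): the state, without advancing time (a new reading comes with each control period).
- capture(name): name is "scene" or "top"; returns the picture (480x640x3 uint8, blue, green, red); there is no depth.
- get_calibration(name): a dict with "K" (3x3 intrinsics, pixels), "R" (3x3) and "t" (3): a world point X has camera coordinates R X + t. Camera axes: x right, y down, z forward; pixel columns grow to the right and rows downward; lengths in m; the calibration is good to about 2 mm. A picture is of the moment at which its call begins. get_calibration takes no time and is no camera call.
- job.finish_job(): hands the job in, once; it reports no verdict.
Trained networks look in the newest picture that a camera, given by its name, has taken for a name from the list of things; names that differ only in an ending like _2 or _b are one class to them, and where a whole thing is asked for, a point or a joint stands for the part that bears it (a point fixed in the world has none). Each returns a list of dicts, best first, with "conf" (0 to 1); they miss things now and then, are a little off and sometimes report something else, mostly with a low value. They report only what shows in the picture. A call takes as long as a camera call. They do not tell look-alikes from the thing itself.
- outline_of(camera, name): "region" (480x640 bool, what is visible of it).
- tip_of(camera, name): "centre" ([x, y, z] in m, in world coordinates, good to about 4 mm: a listed point, or the origin of a listed thing).
The state is a dict: "t": time; "joint_pos": joint angles; "qvel": joint speeds; "joint_torque": joint torques, N m; "tool_pos": TCP position; "tcp_rot": TCP orientation; "ft_force": force on the tool from outside, world axes, zero at the start; "moment": the same for the moment, N m; "finger_gap": opening from 0.0 (shut) to 1.0 (fully open).
Only numpy, scipy, OpenCV 4.12 (cv2) and the standard library are available. Lean on these libraries where they do the work, as an engineer would, in place of code of your own. Each camera call takes 0.05 s, during which the arm holds its last target.

TASK

A slug is jammed in the bore of the brass block. Seat the block, top end up, flat and square in the sloping pocket of the wooden stand, then take the stepped punch from its rack and press it steadily, without striking, down the bore until its shoulder rests on the block and the slug has dropped into the tray below. Leave the punch fully home in the bore, the block seated, and the other things on the bench where they are.

Things in the scene. Friction and masses are not known exactly. Their poses are not given: they have to be found in the camera images.
- pocket: Square pocket on the stand's sloping wooden plate (70 x 70 x 10 mm): 44 x 44 mm inside, walls 8 mm high, 6 thick. Origin: centre of its floor, 85 mm above the bench. z leaves the floor squarely, leaning 30 degrees from vertical towards the stand's -x, the low side, which looks to the robot's right and a little away; y is level. A 26 mm square hole in the floor leads to the tray. Place and heading vary.
- stand: Fixed wooden catch tray under the sloping plate: 150 (x) x 110 (y) mm outside, 26 mm high, walls and floor about 6 mm, from x = -40 to +110 mm. Origin on the bench top straight below the pocket's origin, same heading, z up. Four posts 14 x 8 mm at x = +-26, y = +-40 mm carry the plate.
- block: Plain brass block, 40 x 40 mm and 50 mm high, 0.44 to 0.69 kg, loose, standing on the bench, top up. Origin: centre of its underside; z along its height, x and y square to its sides. A 16 mm round bore, mouths chamfered 1.5 mm, runs right through along z; a slug is jammed in it. Block and rack may swap sides of the stand.
- slug: Dark steel cylinder, 15 mm diameter, 20 mm long, jammed by hidden spring pads about halfway down the block's bore. Origin: centre of its lower end; z along its axis. A steady push of about 8 to 15 N along the bore moves it; it falls free once pushed right out of the block.
- punch: Loose steel punch with a wooden handle, 122 mm long, 0.09 kg, hanging upright in the rack by its shoulder. Origin: centre of its tip; z runs up along it. Shaft 12 mm diameter, 60 mm long, tip slightly tapered; shoulder disc 26 mm diameter, 60 to 66 mm from the tip; round wooden handle 16 mm diameter, 66 to 122 mm. With the shoulder on the block the tip stands 10 mm out of the far end.
- rack: Fixed pale wooden block, 70 x 70 x 70 mm, with a 15 mm hole through its middle where the punch hangs and four burr heads at its corners, up to 12 mm above its top. Origin: centre of its underside, z up.
- jar: small lidded glass jar, 56 mm across, 62 mm high. A bystander; origin at the centre of its underside.
- hammer: hammer lying down. A bystander; origin near its middle.
- charcoal: dark rectangular soldering block, 70 x 50 x 22 mm. A bystander; origin at the centre of its underside.
- signet: plain finger ring lying flat, 25 mm across, 6 mm high. A bystander; origin at the centre of its underside.
- findings: clear plastic compartment box, 100 x 70 x 30 mm, open. A bystander; origin at the centre of its underside.
- driver: screwdriver with wooden handle, 160 mm, lying down. A bystander; origin near its middle.
- mandrel_weight: steel cone-topped weight, 44 mm across, 40 mm high. A bystander; origin at the centre of its underside.
Things that resemble listed ones, but are neither listed nor needed, are in the scene too. Leave any green or red look-alike of the punch alone.

How it is judged:
By the outcome, as a careful person would: the job done as asked, in the order asked, and still so for the second after the job is handed in, with the robot touching nothing.
It also fails if it takes over 61 s, if anything falls off the work surface, if the arm or the gripper's body presses on something with over 40 N, if the wrist force passes 120 N, or if a joint passes its speed limit or range.

## Working session

There is one attempt and no reset: what is moved stays moved. The work goes in short steps, Python scripts to look and compute and a shell command to move; the robot and the scene stay as the last step left them, time stands still between calls to the robot, and variables do not carry over. Pictures are saved under pics/ and viewed, and the job is handed in when it is done.

```bash
mkdir -p pics
python3 - <<'E'
from workcell import *
import cv2,numpy as np
print(bot.tips_ahead, status.get_obs())
for c in ("scene","top"):
    cv2.imwrite(f"pics/{c}0.png",capture(c))
    k=get_calibration(c);print(c,k)
E
```

```text
0.008 {'t': 0.0, 'joint_pos': array([-1.54340893e+00,  3.13441065e-01,  1.49843102e+00, -3.72400747e-05,
        1.33099295e+00, -2.23378440e-01]), 'qvel': array([ 0.00147759,  0.0010637 , -0.00057826,  0.0020145 ,  0.00033417,
        0.00080814]), 'joint_torque': array([ 5.69481072e-04, -4.02214730e+01, -2.52266604e+01,  6.94292178e-02,
        3.53476906e-02, -1.13143906e-04]), 'tool_pos': array([ 0.13026054, -0.50833993,  0.24616792]), 'tcp_rot': array([-2.48105399e+00,  1.92560118e+00,  1.31171400e-03]), 'ft_force': array([ 0.15596289,  0.4175912 , -0.29012221]), 'moment': array([-0.03463846,  0.00774023,  0.03334406]), 'finger_gap': 0.9993125636147481}
scene {'K': array([[570.44209148,   0.        , 323.25846657],
       [  0.        , 570.44209148, 233.91594015],
       [  0.        ,   0.        ,   1.        ]]), 'R': array([[ 0.79321238,  0.60879018,  0.01373456],
       [ 0.36341509, -0.45516664, -0.81286702],
       [-0.48861395,  0.64976754, -0.58228735]]), 't': array([-0.42161545, -0.14718209,  1.41439174])}
top {'K': array([[565.84900665,   0.        , 318.85554297],
       [  0.        , 565.84900665, 242.8018881 ],
       [  0.        ,   0.        ,   1.        ]]), 'R': array([[ 0.02021032, -0.99968502,  0.01487936],
       [-0.98938497, -0.02213976, -0.14362177],
       [ 0.14390596, -0.01181877, -0.98952079]]), 't': array([-0.04702982,  0.55528364,  1.43406736])}
```

View pics/scene0.png

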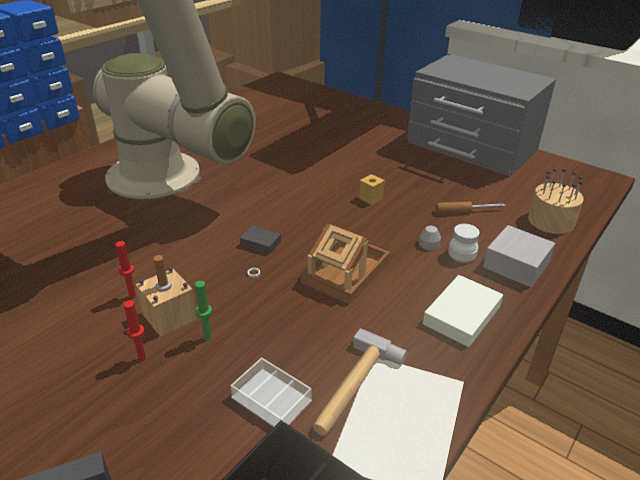

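View pics/top0.png

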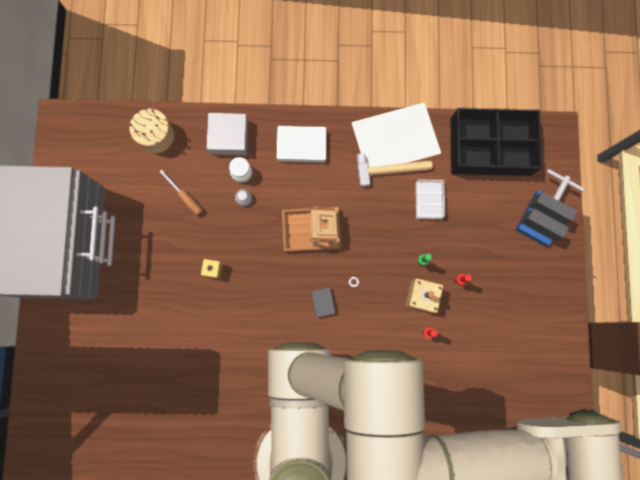

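```bash
cat > h.py <<'E'
from workcell import *
import cv2,numpy as np
from scipy.spatial.transform import Rotation as R
def proj(c,X):
    k=get_calibration(c);X=np.atleast_2d(X);p=X@k["R"].T+k["t"];p=p@k["K"].T;return p[:,:2]/p[:,2:]
def back(c,uv,z):
    k=get_calibration(c);d=k["R"].T@np.linalg.solve(k["K"],[uv[0],uv[1],1.]);o=-k["R"].T@k["t"];return o+d*(z-o[2])/d[2]
E
python3 - <<'E'
from h import *
for n in ("block","punch","rack","pocket","stand"):
  for c in ("scene","top"):
    for r in tip_of(c,n)[:4]: print(n,c,np.round(r["centre"],4),round(r["conf"],2),proj(c,r["centre"])[0].round())
E
```

```text
block scene [ 0.481   0.2476 -0.0028] 0.75 [370. 199.]
block top [ 0.4852  0.2454 -0.0053] 0.57 [213. 269.]
block top [ 0.4197 -0.3092  0.0017] 0.55 [421. 298.]
punch scene [ 0.5161 -0.3006 -0.0006] 0.85 [208. 339.]
punch scene [ 0.3334 -0.3117 -0.0004] 0.77 [135. 297.]
punch scene [6.763e-01 1.749e-01 1.000e-04] 0.51 [429. 243.]
punch top [ 0.5189 -0.299   0.0023] 0.67 [417. 261.]
punch top [ 0.427  -0.3058  0.0103] 0.58 [420. 295.]
punch top [ 0.3314 -0.3144 -0.0054] 0.58 [423. 332.]
punch top [ 0.4643 -0.3978 -0.0029] 0.48 [454. 282.]
rack scene [ 4.283e-01 -3.079e-01 -4.000e-04] 0.74 [170. 318.]
rack top [ 0.6043 -0.0446  0.084 ] 0.69 [323. 222.]
pocket scene [ 0.5999 -0.0426  0.0854] 0.59 [339. 245.]
pocket top [ 0.6031 -0.045   0.0798] 0.9 [323. 222.]
pocket top [ 0.6876 -0.3284 -0.0014] 0.37 [427. 200.]
stand scene [ 0.5983 -0.0463 -0.0035] 0.79 [336. 283.]
stand top [ 0.5995 -0.0475  0.0008] 0.77 [324. 229.]
```

Run:
```python
from h import *
s=cv2.imread("pics/scene0.png");t=cv2.imread("pics/top0.png")
def cr(im,x,y,w,h,f): return cv2.resize(im[y:y+h,x:x+w],None,fx=f,fy=f,interpolation=cv2.INTER_CUBIC)
a=cr(s,295,215,100,90,4);b=cr(t,275,195,75,65,5)[:360]
b=np.pad(b,((0,max(0,360-b.shape[0])),(0,0),(0,0)))
cv2.imwrite("pics/stand.png",np.hstack([a,b[:360]]))
a=cr(s,350,165,50,50,7);b=cr(t,190,245,50,50,7)
cv2.imwrite("pics/block.png",np.hstack([a,b]))
a=cr(s,105,230,120,140,2.8);b=cr(t,395,240,90,105,3.733)
cv2.imwrite("pics/rack.png",np.hstack([a,b[:392]]))
```

```text
(no output)
```

View pics/stand.png

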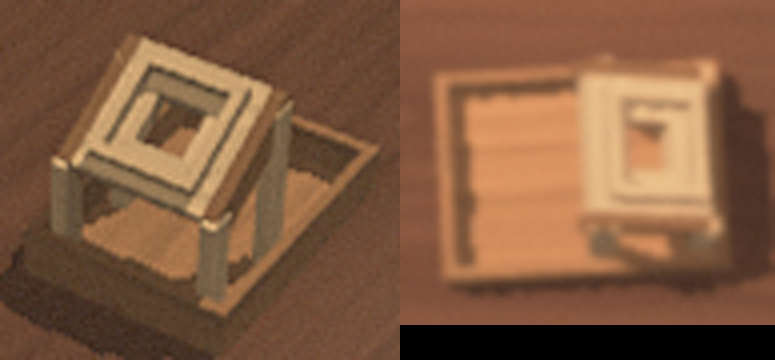

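View pics/block.png

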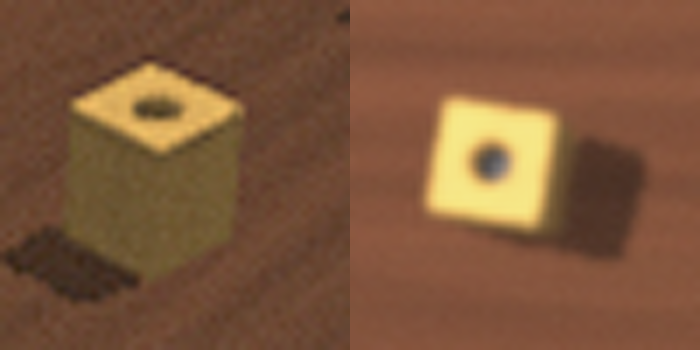

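View pics/rack.png

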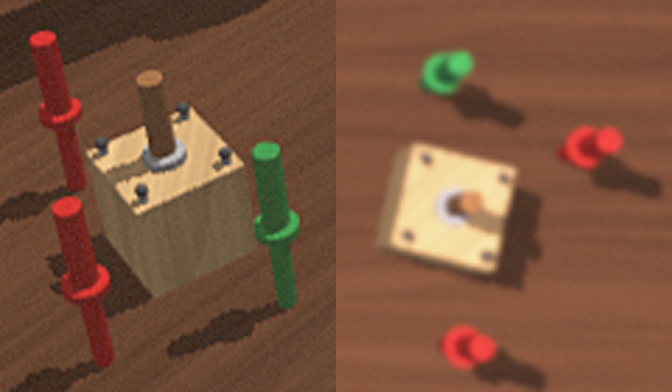

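```bash
cat >> h.py <<'E'
c30,s30=np.cos(np.pi/6),.5
def Ts(x,y,yaw):
    r=np.eye(4);r[:3,:3]=R.from_euler('z',yaw).as_matrix();r[:2,3]=x,y;return r
RP=np.array([[c30,0,-s30],[0,1,0],[s30,0,c30]])
def ps(T,P): return np.atleast_2d(P)@T[:3,:3].T+T[:3,3]
def pk(T,P): return ps(T,np.atleast_2d(P)@RP.T+[0,0,.085])
def sq(h,z): return np.array([[h,h,z],[h,-h,z],[-h,-h,z],[-h,h,z]])
def rect(x0,x1,y,z): return np.array([[x1,y,z],[x1,-y,z],[x0,-y,z],[x0,y,z]])
E
cat > ov.py <<'E'
from h import *
import sys
x,y,yaw=map(float,sys.argv[1:4]);T=Ts(x,y,np.radians(yaw))
s=cv2.imread("pics/scene0.png");t=cv2.imread("pics/top0.png")
out=[]
for c,im,x0,y0,w,h,f in(("scene",s,295,215,100,90,4),("top",t,275,195,75,68,5.3)):
    a=cv2.resize(im[y0:y0+h,x0:x0+w],None,fx=f,fy=f,interpolation=cv2.INTER_CUBIC)
    for P,col in((pk(T,sq(.028,.008)),(255,0,0)),(pk(T,sq(.022,.008)),(0,255,0)),(pk(T,sq(.022,0)),(255,255,0)),(pk(T,sq(.035,0)),(0,0,255)),(ps(T,rect(-.04,.11,.055,.026)),(255,0,255))):
        q=(proj(c,P)-[x0,y0]+.5)*f
        cv2.polylines(a,[np.int32(q*8)],True,col,1,cv2.LINE_AA,3)
    out.append(a[:360])
cv2.imwrite(sys.argv[4],np.hstack(out))
E
python3 ov.py 0.601 -0.0445 100 pics/ov1.png
python3 - <<'E'
from h import *
for n in("stand","block"):
  r=outline_of("top",n)
  for q in r[:2]:
    m=q["region"].astype(np.uint8);c=max(cv2.findContours(m,0,2)[0],key=cv2.contourArea);print(n,q["conf"],cv2.minAreaRect(c))
E
```

```text
stand 0.65 ((310.4017639160156, 228.3292999267578), (44.62873840332031, 57.01908493041992), 86.633544921875)
block 0.51 ((211.10800170898438, 268.1559753417969), (18.87241554260254, 16.368019104003906), 10.30484676361084)
```

View pics/ov1.png

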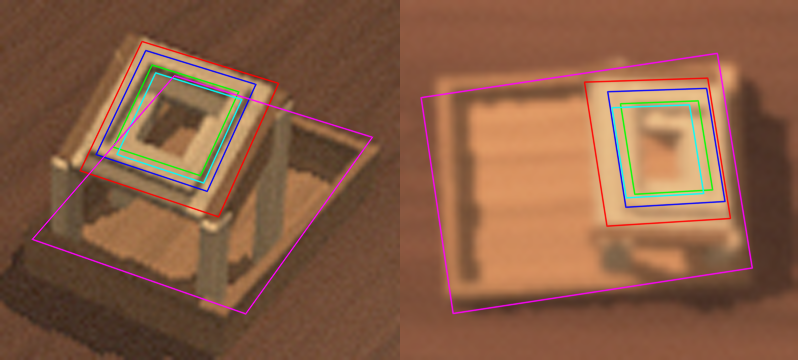

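```bash
python3 ov.py 0.600 -0.046 94 pics/ov2.png
```

```text
(no output)
```

View pics/ov2.png

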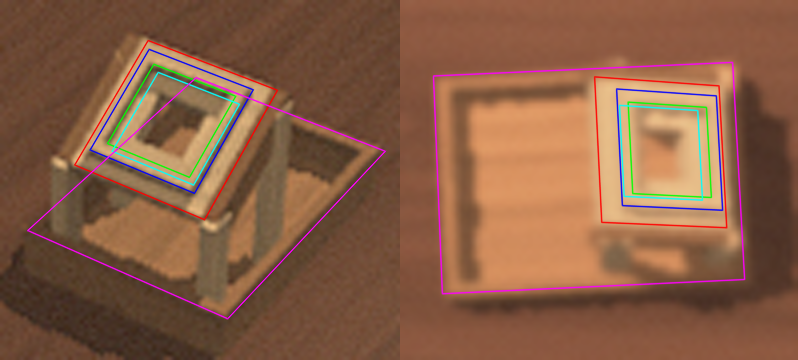

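```bash
cat > fit.py <<'E'
from h import *
from scipy.ndimage import map_coordinates,gaussian_filter
from scipy.optimize import minimize
def gimg(c,tag="0"):
    im=cv2.imread(f"pics/{c}{tag}.png").astype(float)
    gx=sum(abs(gaussian_filter(im[...,k],1.,order=(0,1)))**1 for k in range(3));gy=sum(abs(gaussian_filter(im[...,k],1.,order=(1,0))) for k in range(3))
    return gx,gy
def score(G,c,polys):
    s=0;n=0
    for P,w in polys:
        q=proj(c,P)
        for a,b in zip(q,np.roll(q,-1,0)):
            d=b-a;L=np.hypot(*d);nn=np.array([-d[1],d[0]])/L
            p=a+np.linspace(.08,.92,25)[:,None]*d
            g=abs(nn[0])*map_coordinates(G[c][0],[p[:,1],p[:,0]],order=1)+abs(nn[1])*map_coordinates(G[c][1],[p[:,1],p[:,0]],order=1)
            s+=w*np.minimum(g,60).mean();n+=w
    return s/n
def fit(polyf,x0,cams,G,d=(.003,.003,2)):
    best=None
    f=lambda p:-sum(score(G,c,polyf(p)) for c in cams)
    for dx in np.arange(-8,9,2)*1e-3:
      for dy in np.arange(-8,9,2)*1e-3:
        for dw in np.arange(-8,9,2):
          p=np.array([x0[0]+dx,x0[1]+dy,x0[2]+dw]);v=f(p)
          if best is None or v<best[0]: best=(v,p)
    S=np.array([1e-3,1e-3,1.])
    r=minimize(lambda q:f(q*S),best[1]/S,method="Nelder-Mead",options=dict(initial_simplex=best[1]/S+np.vstack([np.zeros(3),np.eye(3)*1.5]),xatol=.02,fatol=.01))
    return r.x*S,-r.fun
def stand(p):
    T=Ts(p[0],p[1],np.radians(p[2]))
    return [(pk(T,sq(.022,.008)),1),(pk(T,sq(.035,0)),1),(ps(T,rect(-.04,.11,.055,.026)),1)]
def block(p):
    T=Ts(p[0],p[1],np.radians(p[2]));return [(ps(T,sq(.02,.05)),1)]
def rack(p):
    T=Ts(p[0],p[1],np.radians(p[2]));return [(ps(T,sq(.035,.07)),1)]
if __name__=="__main__":
    G={c:gimg(c) for c in("scene","top")}
    for nm,fn,x0 in(("stand",stand,(.6,-.046,93)),("block",block,(.483,.2465,10)),("rack",rack,(.428,-.308,10))):
        for cams in(("scene",),("top",),("scene","top")):
            p,v=fit(fn,x0,cams,G);print(nm,cams,p.round(4),round(v,1))
E
time python3 fit.py
```

```text
stand ('scene',) [ 5.9730e-01 -4.5300e-02  9.4262e+01] 41.0Traceback (most recent call last):
  File "fit.py", line 40, in <module>
    p,v=fit(fn,x0,cams,G);print(nm,cams,p.round(4),round(v,1))
        ~~~^^^^^^^^^^^^^^
  File "fit.py", line 24, in fit
    p=np.array([x0[0]+dx,x0[1]+dy,x0[2]+dw]);v=f(p)
                                               ~^^^
  File "fit.py", line 20, in <lambda>
    f=lambda p:-sum(score(G,c,polyf(p)) for c in cams)
                ~~~^^^^^^^^^^^^^^^^^^^^^^^^^^^^^^^^^^^
  File "fit.py", line 20, in <genexpr>
    f=lambda p:-sum(score(G,c,polyf(p)) for c in cams)
                    ~~~~~^^^^^^^^^^^^^^
  File "fit.py", line 11, in score
    q=proj(c,P)
  File "h.py", line 5, in proj
    k=get_calibration(c);X=np.atleast_2d(X);p=X@k["R"].T+k["t"];p=p@k["K"].T;return p[:,:2]/p[:,2:]
ValueError: time passes only in moves, steps and waits

real	0m13.056s
user	0m5.903s
sys	0m1.881s
```

```bash
python3 - <<'E'
from workcell import *
import pickle
pickle.dump({c:get_calibration(c) for c in("scene","top")},open("cal.pkl","wb"))
print(status.get_obs()["t"])
E
sed -i 's/^from scipy.spatial/import pickle\nCAL=pickle.load(open("cal.pkl","rb"))\nget_calibration=lambda c:CAL[c]\nfrom scipy.spatial/' h.py; time python3 fit.py
```

```text
0.7
stand ('scene',) [ 5.9730e-01 -4.5300e-02  9.4262e+01] 41.0
stand ('top',) [ 5.99000e-01 -4.63000e-02  9.40045e+01] 34.0
stand ('scene', 'top') [ 5.97700e-01 -4.58000e-02  9.39708e+01] 73.9
block ('scene',) [0.4832 0.2466 4.5449] 59.8
block ('top',) [ 0.485   0.2441 -2.7513] 60.0
block ('scene', 'top') [ 0.484   0.2437 -1.5891] 119.9
rack ('scene',) [  0.4226  -0.3057 -10.8436] 53.2
rack ('top',) [  0.4248  -0.3082 -13.8054] 60.0
rack ('scene', 'top') [  0.4252  -0.3068 -13.9672] 112.2
real	0m16.116s
user	0m15.228s
sys	0m0.164s
```

```bash
sed -i 's/np.minimum(g,60)/np.minimum(g,400)/' fit.py; sed -i 's/(.483,.2465,10)/(.484,.2455,-4)/;s/(.428,-.308,10)/(.425,-.307,-13)/' fit.py; python3 fit.py
python3 - <<'E'
from h import *
for q in((350,0),):pass
P=[(440,97),(558,108),(543,232),(427,212)]
W=[back("top",(190+(u-350+.5)/7-.5,245+(v+.5)/7-.5),.05) for u,v in P];print(np.round(W,4),np.mean(W,0))
for i in range(4):
  d=W[(i+1)%4]-W[i];print(np.hypot(*d[:2]),np.degrees(np.arctan2(d[1],d[0])))
E
```

```text
stand ('scene',) [ 5.97500e-01 -4.56000e-02  9.43291e+01] 47.3
stand ('top',) [ 5.98800e-01 -4.80000e-02  9.39927e+01] 36.3
stand ('scene', 'top') [ 5.97800e-01 -4.62000e-02  9.41425e+01] 81.4
block ('scene',) [ 0.4827  0.2459 -7.8283] 90.1
block ('top',) [ 0.4838  0.2434 -6.9193] 94.7
block ('scene', 'top') [ 0.4834  0.2444 -6.9161] 179.4
rack ('scene',) [  0.423   -0.3056 -13.2097] 80.2
rack ('top',) [  0.4246  -0.3081 -13.0709] 89.6
rack ('scene', 'top') [  0.4238  -0.3063 -13.3904] 160.6
[[0.5075 0.2633 0.05  ]
 [0.5044 0.2199 0.05  ]
 [0.4587 0.2233 0.05  ]
 [0.4651 0.266  0.05  ]] [0.48391476 0.24313835 0.05      ]
0.04350788470438364 -94.10379992193123
0.04581462496917116 175.7477196515638
0.04311483509919725 81.44785225522733
0.04247239312856608 -3.558522323365521
```

```bash
cat > to.py <<'E'
from h import *
import sys
# usage: to.py x y z yaw  -> tool-axes shift(cm), turn(deg)
o=status.get_obs();M=R.from_rotvec(o["tcp_rot"]).as_matrix()
yaw=np.degrees(np.arctan2(M[1,0],M[0,0]))
print("t",round(o["t"],2),"tcp",o["tool_pos"].round(4),"yaw",yaw.round(2),"tilt",np.degrees(np.arccos(-M[2,2])).round(2),"F",o["ft_force"].round(1),"M",o["moment"].round(2),"gap mm",round(o["finger_gap"]*88,1))
if len(sys.argv)>3:
    d=np.array(list(map(float,sys.argv[1:4])))-o["tool_pos"]
    print("shift cm",(M.T@d*100).round(2))
    if len(sys.argv)>4:
        print("turn",round(-((float(sys.argv[4])-yaw+180)%360-180),2))
E
python3 -m creep '[[[1,0,0,0,-8.5],[1,0,0,0,-8.5],[1,0,0,0,-8.5],[1,0,0,0,-8.5],[1,0,0,0,-8.5]]]'
python3 -m creep '[[[1,0,0,0,-8.5],[1,0,0,0,-8.5],[1,0,0,0,-8.5],[1,0,0,0,0]]]'
python3 to.py .4823 .2367 .12 -7
```

```text
t: 1.2
tool_pos: [0.1303, -0.5086, 0.2467]
tcp_rot: [-3.014, 0.886, -0.0]
ft_force: [-0.5, -0.4, 0.9]
finger_gap: 0.997
t: 1.6
tool_pos: [0.1303, -0.5086, 0.2467]
tcp_rot: [-3.135, 0.207, -0.0]
ft_force: [-0.2, 0.9, -0.7]
finger_gap: 0.998
t 1.6 tcp [ 0.1303 -0.5086  0.2467] yaw -7.56 tilt 0.0 F [-0.2  0.9 -0.7] M [-0.03 -0.12 -0.03] gap mm 87.8
shift cm [ 25.09 -78.51  12.67]
turn -0.56
```

```bash
python3 -m creep '[[[1,1.47,-4.62,0,0],[1,1.47,-4.62,0,0],[1,1.47,-4.62,0,0],[1,1.47,-4.62,0,0],[1,1.47,-4.62,0,0]]]' >/dev/null
python3 -m creep '[[[1,1.47,-4.62,0,0],[1,1.47,-4.62,0,0],[1,1.47,-4.62,0,0],[1,1.47,-4.62,0,0],[1,1.47,-4.62,0,0]]]' >/dev/null
python3 -m creep '[[[1,1.47,-4.62,0,0],[1,1.47,-4.62,0,0],[1,1.47,-4.62,0,0],[1,1.47,-4.62,0,0],[1,1.47,-4.62,0,-0.5]]]' >/dev/null
python3 -m creep '[[[1,1.47,-4.62,3,0],[1,1.47,-4.62,3,0],[1,0,0,4,0],[1,0,0,2,0],[1,0,0,0,0]]]'
python3 to.py .4823 .2367 .023 -7
```

```text
t: 3.6
tool_pos: [0.4751, 0.2261, 0.1315]
tcp_rot: [3.134, -0.2, -0.008]
ft_force: [0.1, 0.3, 0.5]
finger_gap: 1.0
t 3.6 tcp [0.4751 0.2261 0.1315] yaw -7.32 tilt 0.32 F [0.1 0.3 0.5] M [-0.08 -0.12 -0.03] gap mm 88.0
shift cm [ 0.63 -1.16 10.85]
turn -0.32
```

```bash
python3 -m creep '[[[1,0.6,-1.1,0,-0.3],[1,0,0,3,0],[1,0,0,3,0],[1,0,0,0,0]]]'
python3 to.py .4823 .2367 .023 -7
cat > pic.py <<'E'
from h import *
import sys
# pic.py tag  scene x y w h  top x y w h
tag=sys.argv[1];v=list(map(int,sys.argv[2:10]));o=[]
for i,c in enumerate(("scene","top")):
    im=capture(c);cv2.imwrite(f"pics/{c}{tag}.png",im);x,y,w,h=v[4*i:4*i+4]
    o.append(cv2.resize(im[y:y+h,x:x+w],(int(400),int(400*h/w)),interpolation=cv2.INTER_CUBIC))
H=min(a.shape[0] for a in o);cv2.imwrite(f"pics/v{tag}.png",np.hstack([a[:H] for a in o]))
E
python3 pic.py 1 310 120 120 120 170 210 90 90
```

```text
t: 4.0
tool_pos: [0.4828, 0.2359, 0.0726]
tcp_rot: [3.135, -0.191, -0.006]
ft_force: [-0.9, -0.2, 1.1]
finger_gap: 0.998
t 4.0 tcp [0.4828 0.2359 0.0726] yaw -6.98 tilt 0.24 F [-0.9 -0.2  1.1] M [-0.04 -0.02 -0.02] gap mm 87.9
shift cm [-0.04 -0.08  4.96]
turn 0.02
```

View pics/v1.png

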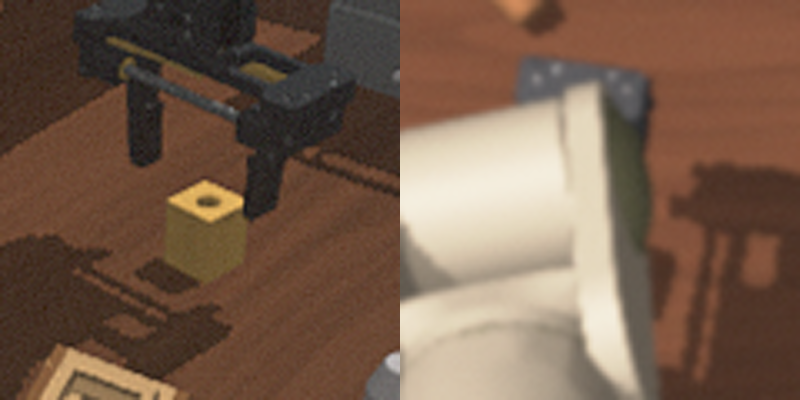

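```bash
python3 -m creep '[[[1,0,0,2,0],[1,0,0,2,0],[1,0,0,0.95,0],[1,0,0,0,0]]]'
python3 to.py .4823 .2367 .023 -7
python3 -m creep '[[[-1,0,0,0,0],[-1,0,0,0,0],[-1,0,0,0,0],[-1,0,0,0,0],[-1,0,0,0,0]]]' 25
python3 -m creep '[[[-1,0,0,0,0],[-1,0,0,0,0]]]' 25
python3 to.py .4823 .2367 .023 -7
python3 pic.py 2 310 120 120 120 170 210 90 90
```

```text
t: 4.5
tool_pos: [0.4841, 0.2364, 0.0252]
tcp_rot: [-3.136, 0.188, -0.0]
ft_force: [0.1, 0.1, -0.8]
finger_gap: 0.999
t 4.5 tcp [0.4841 0.2364 0.0252] yaw -6.87 tilt 0.02 F [ 0.1  0.1 -0.8] M [-0.04 -0.08  0.02] gap mm 87.9
shift cm [-0.19 -0.01  0.22]
turn 0.13
t: 5.0
tool_pos: [0.4839, 0.2364, 0.0248]
tcp_rot: [-3.136, 0.187, -0.001]
ft_force: [-0.3, 0.4, -0.4]
finger_gap: 0.568
t: 5.2
tool_pos: [0.4832, 0.2364, 0.0246]
tcp_rot: [3.136, -0.187, -0.002]
ft_force: [-4.3, 0.5, 4.4]
finger_gap: 0.455
t 5.2 tcp [0.4832 0.2364 0.0246] yaw -6.82 tilt 0.09 F [-4.3  0.5  4.4] M [-0.09  0.57  0.03] gap mm 40.0
shift cm [-0.1  -0.02  0.16]
turn 0.18
```

View pics/v2.png

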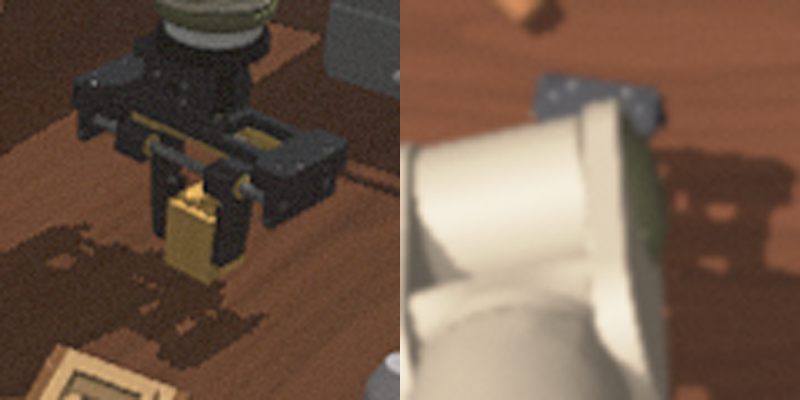

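```bash
python3 -m creep '[[[-1,0,0,-1,0],[-1,0,0,-4,0],[-1,0,0,-4.5,-5],[-1,0,0,-4.5,-5.9],[-1,0,0,-3.5,0]]]' 30
python3 -m creep '[[[-1,0,0,0,0]]]'
python3 to.py .5988 -.0598 .20 4.1
```

```text
t: 5.8
tool_pos: [0.4839, 0.2364, 0.2023]
tcp_rot: [-3.139, -0.116, -0.003]
ft_force: [0.6, 0.4, -7.4]
finger_gap: 0.452
t: 5.9
tool_pos: [0.4855, 0.2368, 0.204]
tcp_rot: [-3.138, -0.111, -0.014]
ft_force: [0.5, 0.0, -7.5]
finger_gap: 0.45
t 5.9 tcp [0.4855 0.2368 0.204 ] yaw 4.06 tilt 0.52 F [ 0.5  0.  -7.5] M [-0.12 -0.17  0.04] gap mm 39.6
shift cm [ 9.19 30.39  0.44]
turn -0.04
```

```bash
python3 -m creep '[[[-1,1.1,3.8,0,0],[-1,1.1,3.8,0,0],[-1,1.1,3.8,0,0],[-1,1.1,3.8,0,0],[-1,1.1,3.8,0,0]]]' >/dev/null
python3 -m creep '[[[-1,1.1,3.8,0,0],[-1,1.1,3.8,0,0],[-1,1.1,3.5,1.5,0],[-1,0,0,1.5,0],[-1,0,0,0,0]]]'
python3 -m creep '[[[-1,0,0,0,0],[-1,0,0,0,0]]]'
python3 to.py .5988 -.0598 .13 4.1
python3 pic.py 3 280 160 120 120 260 160 100 100
```

```text
t: 6.9
tool_pos: [0.5912, -0.058, 0.1648]
tcp_rot: [-3.137, -0.108, 0.012]
ft_force: [-0.2, 0.6, -6.7]
finger_gap: 0.446
t: 7.1
tool_pos: [0.593, -0.0569, 0.1698]
tcp_rot: [3.14, 0.113, 0.001]
ft_force: [0.6, -0.5, -6.2]
finger_gap: 0.45
t 7.1 tcp [ 0.593  -0.0569  0.1698] yaw 4.12 tilt 0.02 F [ 0.6 -0.5 -6.2] M [-0.13 -0.06 -0.02] gap mm 39.6
shift cm [0.56 0.33 3.98]
turn 0.02
```

View pics/v3.png

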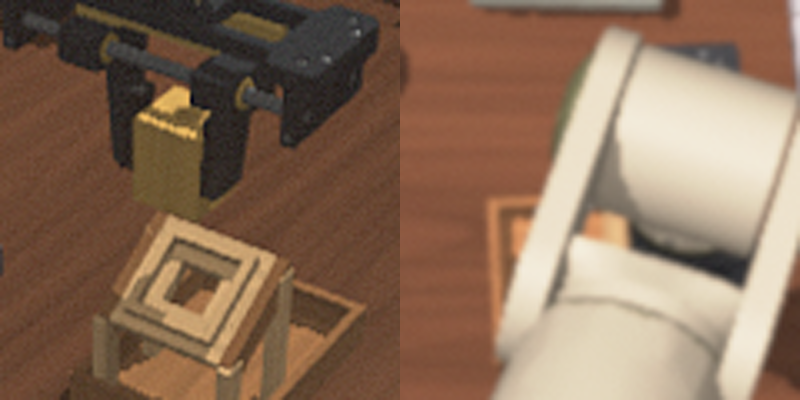

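```bash
python3 -m creep '[[[-1,0.6,0.35,1.5,0],[-1,0,0,1.5,0],[-1,0,0,1,0],[-1,0,0,0,0],[-1,0,0,0,0]]]'
python3 to.py .5992 -.0604 .118 4.1
python3 pic.py 4 290 180 100 100 260 160 100 100
```

```text
t: 7.7
tool_pos: [0.5993, -0.0607, 0.1296]
tcp_rot: [-3.139, -0.112, -0.0]
ft_force: [-0.1, -0.2, -6.7]
finger_gap: 0.452
t 7.7 tcp [ 0.5993 -0.0607  0.1296] yaw 4.07 tilt 0.01 F [-0.1 -0.2 -6.7] M [-0.03 -0.12  0.01] gap mm 39.8
shift cm [-0.01 -0.03  1.16]
turn -0.03
```

View pics/v4.png

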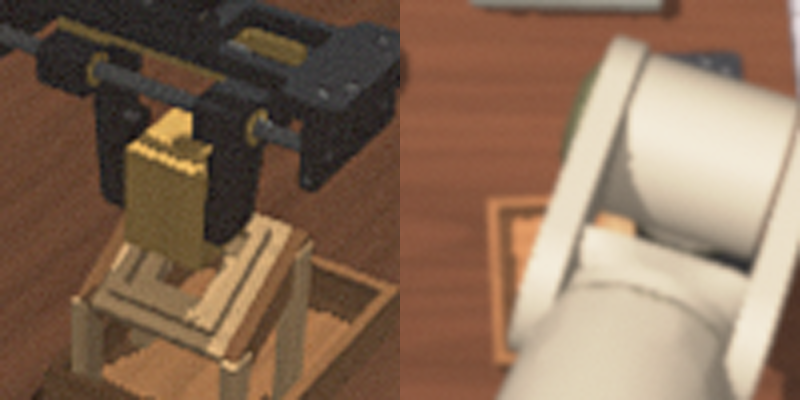

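```bash
cat > bo.py <<'E'
from h import *
import sys
# bo.py tag lean x y w h f : overlay stand + block held, lean = 30-theta (deg leaned downhill)
tag,lean=sys.argv[1],np.radians(float(sys.argv[2]));x0,y0,w,h=map(int,sys.argv[3:7])
S=(.5982,-.0468,94.1);OFF,H=.0082,.0356
o=status.get_obs();tc=o["tool_pos"]+[0,0,.011]
M=R.from_rotvec(o["tcp_rot"]).as_matrix();yaw=np.arctan2(M[1,0],M[0,0])+np.pi/2 # x_s-like dir uphill
T=Ts(0,0,yaw)[:3,:3]@np.array([[np.cos(lean),0,-np.sin(lean)],[0,1,0],[np.sin(lean),0,np.cos(lean)]])
B=lambda P:(np.atleast_2d(P)-[-OFF,0,H])@T.T+tc
W=Ts(S[0],S[1],np.radians(S[2]))
im=cv2.imread(f"pics/scene{tag}.png")
f=700/w;a=cv2.resize(im[y0:y0+h,x0:x0+w],None,fx=f,fy=f,interpolation=cv2.INTER_CUBIC)
for P,col in((pk(W,sq(.022,.008)),(0,255,0)),(pk(W,sq(.022,0)),(255,255,0)),(pk(W,sq(.035,0)),(0,0,255)),(B(sq(.02,0)),(255,0,0)),(B(sq(.02,.05)),(255,0,255))):
    cv2.polylines(a,[np.int32((proj("scene",P)-[x0,y0]+.5)*f*8)],True,col,1,cv2.LINE_AA,3)
cv2.imwrite(f"pics/bo{tag}.png",a)
E
python3 bo.py 4 0 290 195 100 80
```

```text
(no output)
```

View pics/bo4.png

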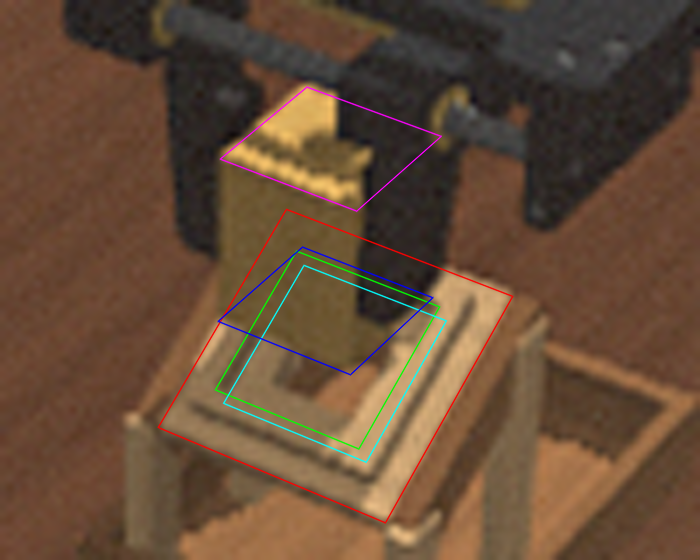

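Run:
```python
from fit import *
G={c:gimg(c) for c in("scene","top")}
def st2(p):
    T=Ts(p[0],p[1],np.radians(p[2]))
    return [(pk(T,sq(.028,.0)),1),(pk(T,sq(.035,0)),1),(pk(T,sq(.022,.008)),1),(pk(T,sq(.013,.0)),1),(ps(T,rect(-.04,.11,.055,.026)),1)]
for c in(("scene",),("top",)): print(c,fit(st2,(.598,-.0465,94),c,G))
s=cv2.imread("pics/scene0.png");out=[]
x0,y0,w,h=310,218,62,56
a=cv2.resize(s[y0:y0+h,x0:x0+w],None,fx=6.4,fy=6.4,interpolation=cv2.INTER_CUBIC);b=a.copy()
T=Ts(.5975,-.0458,np.radians(94.1))
for P,col in((pk(T,sq(.028,.0)),(255,0,0)),(pk(T,sq(.022,.008)),(0,255,0)),(pk(T,sq(.013,0)),(255,255,0)),(pk(T,sq(.035,0)),(0,0,255))):
    cv2.polylines(b,[np.int32((proj("scene",P)-[x0,y0]+.5)*6.4*8)],True,col,1,cv2.LINE_AA,3)
cv2.imwrite("pics/st3.png",np.hstack([a,b]))
```

```text
('scene',) (array([ 5.97929823e-01, -4.59189041e-02,  9.45156773e+01]), np.float64(48.80851979817895))
('top',) (array([ 5.98021560e-01, -5.43258195e-02,  9.28749725e+01]), np.float64(30.11150124608627))
```

View pics/st3.png

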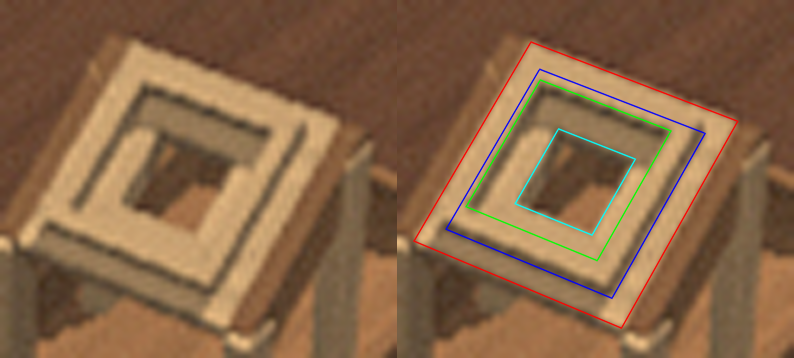

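```bash
python3 -m creep '[[[-1,0,0,0.5,0],[-1,0,0,0.3,0],[-1,0,0,0,0]]]' 20
python3 -m creep '[[[-1,0,0,0.2,0],[-1,0,0,0,0]]]'
python3 -m creep '[[[-1,0,0,0.2,0],[-1,0,0,0,0]]]'
python3 to.py .5992 -.0604 .118 4.1
```

```text
t: 8.1
tool_pos: [0.599, -0.0607, 0.1211]
tcp_rot: [-3.14, -0.111, 0.001]
ft_force: [-0.4, 0.4, -7.7]
finger_gap: 0.453
t: 8.3
tool_pos: [0.5992, -0.0607, 0.1194]
tcp_rot: [3.14, 0.111, -0.0]
ft_force: [-0.3, -0.7, -8.2]
finger_gap: 0.452
t: 8.5
tool_pos: [0.5994, -0.0608, 0.1181]
tcp_rot: [3.139, 0.112, 0.001]
ft_force: [0.2, -0.5, -3.4]
finger_gap: 0.451
t 8.5 tcp [ 0.5994 -0.0608  0.1181] yaw 4.07 tilt 0.05 F [ 0.2 -0.5 -3.4] M [-0.19  0.03  0.04] gap mm 39.7
shift cm [-0.02 -0.04  0.01]
turn -0.03
```

```bash
python3 -m creep '[[[-1,0,0.13,0.12,0],[-1,0,0.14,0.12,0],[-1,0,0.12,0.13,0],[-1,0,0.11,0.13,0],[-1,0,0,0,0]]]' 12
python3 to.py .5992 -.0604 .118 4.1
python3 pic.py 5 290 180 100 100 260 160 100 100
python3 bo.py 5 10 290 195 100 80
```

```text
t: 9.0
tool_pos: [0.5998, -0.0659, 0.1126]
tcp_rot: [3.139, 0.111, 0.001]
ft_force: [2.0, -0.0, -1.3]
finger_gap: 0.451
t 9.0 tcp [ 0.5998 -0.0659  0.1126] yaw 4.05 tilt 0.04 F [ 2.  -0.  -1.3] M [-0.03 -0.4  -0.05] gap mm 39.7
shift cm [-0.02 -0.56 -0.54]
turn -0.05
```

View pics/bo5.png

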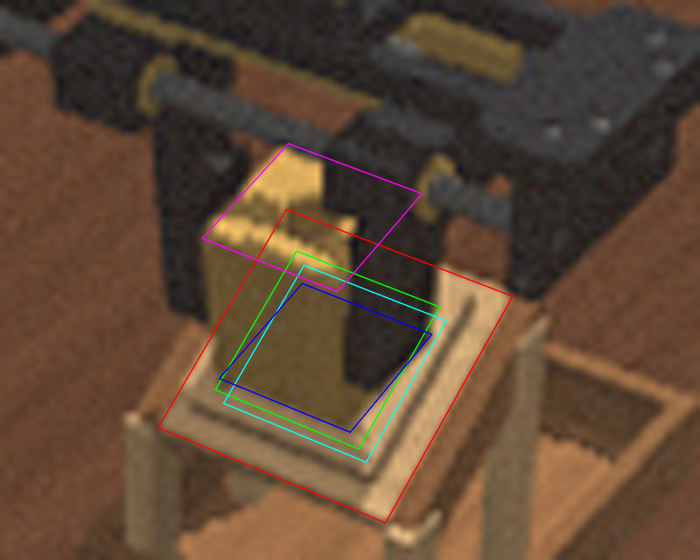

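```bash
python3 -m creep '[[[-1,0.05,0.1,0.13,0],[-1,0.03,0.1,0.14,0],[-1,0,0.08,0.14,0],[-1,0,0.07,0.14,0],[-1,0,0,0,0]]]' 12
python3 to.py .5992 -.0604 .118 4.1
python3 pic.py 6 290 180 100 100 260 160 100 100
python3 bo.py 6 20 290 195 100 80
```

```text
t: 9.6
tool_pos: [0.6003, -0.0691, 0.107]
tcp_rot: [-3.139, -0.112, 0.001]
ft_force: [-2.2, -0.2, 0.6]
finger_gap: 0.452
t 9.6 tcp [ 0.6003 -0.0691  0.107 ] yaw 4.07 tilt 0.04 F [-2.2 -0.2  0.6] M [0.   0.4  0.04] gap mm 39.8
shift cm [-0.05 -0.88 -1.1 ]
turn -0.03
```

View pics/bo6.png

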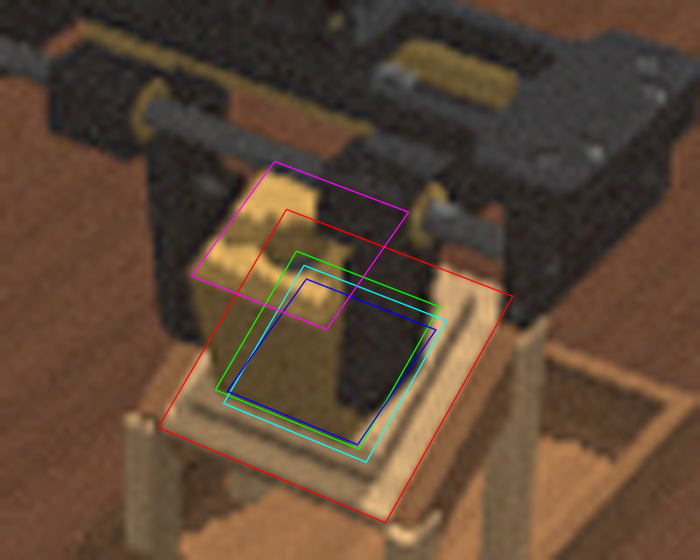

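```bash
python3 -m creep '[[[-1,-0.04,0.08,0.16,0],[-1,0,0.08,0.16,0],[-1,0,0.06,0.17,0],[-1,0,0.06,0.17,0],[-1,0,0,0,0]]]' 12
python3 to.py .5992 -.0604 .118 4.1
python3 pic.py 7 290 180 100 100 260 160 100 100
python3 bo.py 7 30 290 195 100 80
```

```text
t: 10.2
tool_pos: [0.6007, -0.0722, 0.1029]
tcp_rot: [3.138, 0.112, 0.002]
ft_force: [-9.8, 0.3, 17.4]
finger_gap: 0.454
t 10.2 tcp [ 0.6007 -0.0722  0.1029] yaw 4.09 tilt 0.11 F [-9.8  0.3 17.4] M [0.04 1.57 0.  ] gap mm 40.0
shift cm [-0.06 -1.19 -1.52]
turn -0.01
```

View pics/bo7.png

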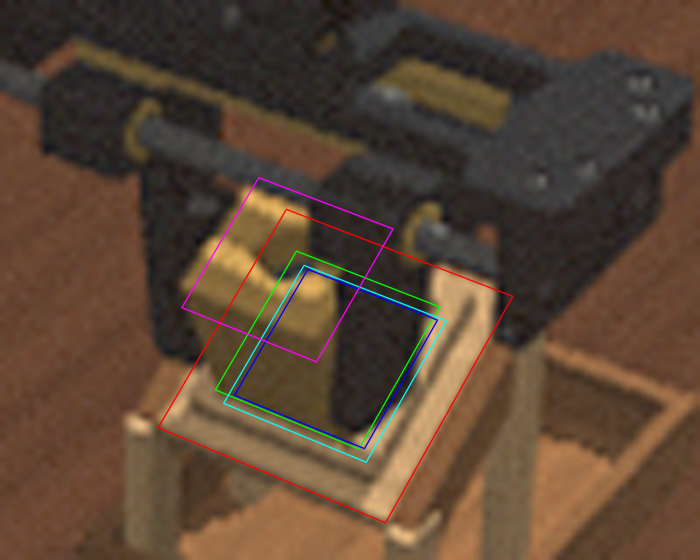

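```bash
python3 -m creep '[[[-1,-0.05,0,-0.3,0],[-1,-0.05,0,0,0],[-1,0,0,0,0]]]' 12
python3 to.py .5992 -.0604 .118 4.1
python3 pic.py 8 290 180 100 100 260 160 100 100
python3 bo.py 8 24 290 195 100 80
```

```text
t: 10.6
tool_pos: [0.5995, -0.0719, 0.1033]
tcp_rot: [-3.14, -0.112, -0.001]
ft_force: [0.9, 1.1, -2.6]
finger_gap: 0.452
t 10.6 tcp [ 0.5995 -0.0719  0.1033] yaw 4.07 tilt 0.03 F [ 0.9  1.1 -2.6] M [-0.05 -0.2   0.03] gap mm 39.8
shift cm [ 0.05 -1.15 -1.47]
turn -0.03
```

View pics/bo8.png

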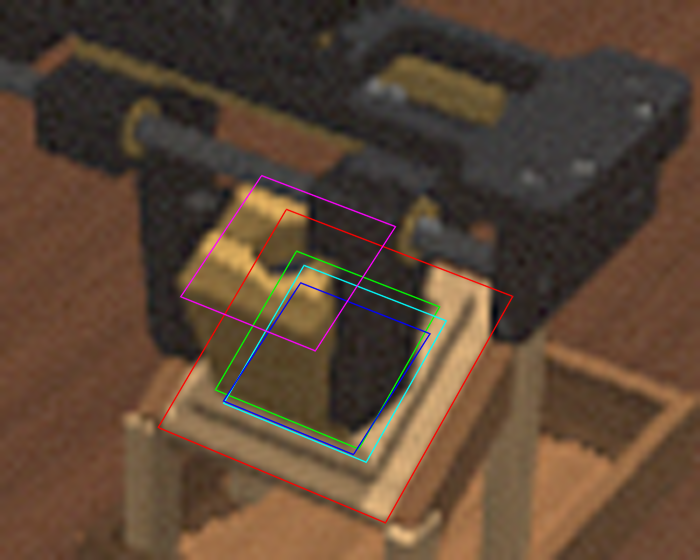

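```bash
python3 -m creep '[[[-1,0,0.05,0.15,0],[-1,0,0.05,0.15,0],[-1,0,0,0,0]]]' 12
python3 -m creep '[[[-1,0,0.05,0.1,0],[-1,0,0.05,0.1,0],[-1,0,0,0,0]]]' 12
python3 to.py .5992 -.0604 .118 4.1
python3 pic.py 9 290 180 100 100 260 160 100 100
python3 bo.py 9 30 290 195 100 80
```

```text
t: 11.0
tool_pos: [0.5999, -0.073, 0.1024]
tcp_rot: [3.139, 0.112, 0.003]
ft_force: [-4.7, 1.7, 12.3]
finger_gap: 0.452
t: 11.3
tool_pos: [0.6, -0.0743, 0.101]
tcp_rot: [3.138, 0.112, 0.003]
ft_force: [-6.8, 1.2, 17.4]
finger_gap: 0.449
t 11.3 tcp [ 0.6    -0.0743  0.101 ] yaw 4.09 tilt 0.13 F [-6.8  1.2 17.4] M [0.11 1.16 0.02] gap mm 39.5
shift cm [ 0.02 -1.39 -1.7 ]
turn -0.01
```

View pics/bo9.png

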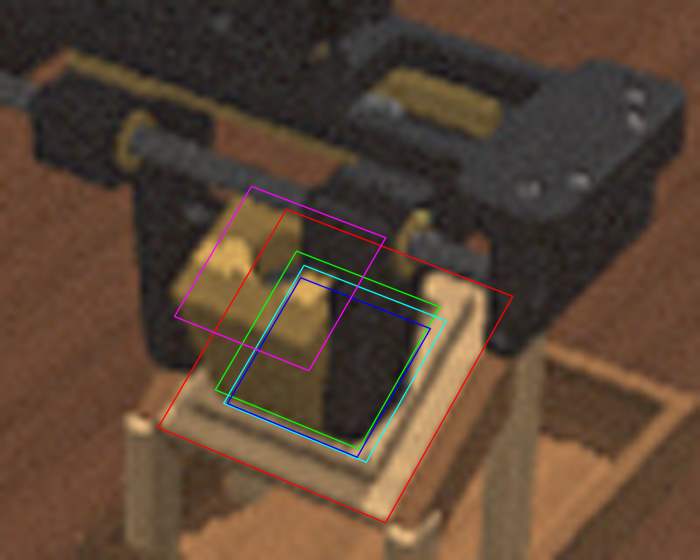

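```bash
python3 -m creep '[[[-1,-0.05,0,-0.3,0],[-1,0,-0.15,-0.05,0],[-1,0,-0.15,-0.05,0],[-1,0,0,0,0]]]' 12
python3 to.py
python3 -m creep '[[[-1,0,0,0.2,0],[-1,0,0,0.15,0],[-1,0,0,0,0]]]' 12
python3 to.py .5992 -.0604 .118 4.1
python3 pic.py 10 290 180 100 100 260 160 100 100
python3 bo.py 10 24 290 195 100 80
```

```text
t: 11.8
tool_pos: [0.5986, -0.0707, 0.1018]
tcp_rot: [-3.139, -0.112, 0.001]
ft_force: [0.5, -0.8, -7.0]
finger_gap: 0.454
t 11.8 tcp [ 0.5986 -0.0707  0.1018] yaw 4.07 tilt 0.07 F [ 0.5 -0.8 -7. ] M [-0.16 -0.32  0.07] gap mm 39.9
t: 12.1
tool_pos: [0.5987, -0.0703, 0.099]
tcp_rot: [-3.138, -0.112, 0.0]
ft_force: [-1.1, 4.0, -1.4]
finger_gap: 0.453
t 12.1 tcp [ 0.5987 -0.0703  0.099 ] yaw 4.09 tilt 0.07 F [-1.1  4.  -1.4] M [ 0.74 -0.04  0.06] gap mm 39.9
shift cm [ 0.12 -0.99 -1.9 ]
turn -0.01
```

View pics/bo10.png

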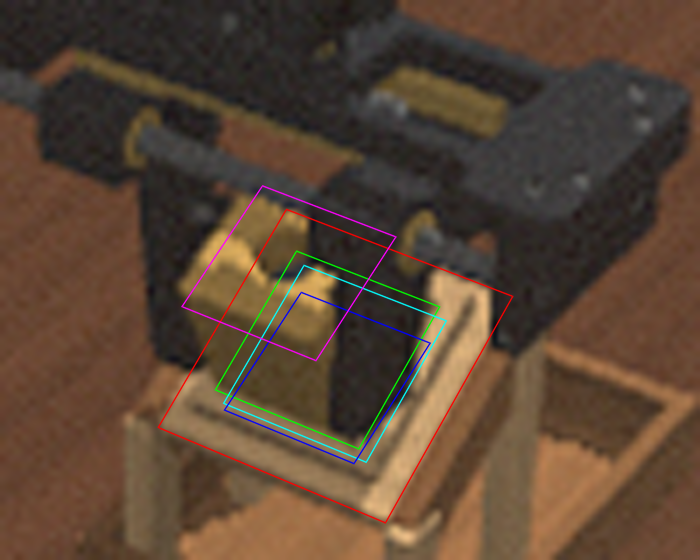

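Run:
```python
import cv2
im=cv2.imread("pics/scene10.png")[210:275,300:370]
cv2.imwrite("pics/z10.png",cv2.resize(im,None,fx=9,fy=9,interpolation=cv2.INTER_LANCZOS4))
```

```text
(no output)
```

View pics/z10.png

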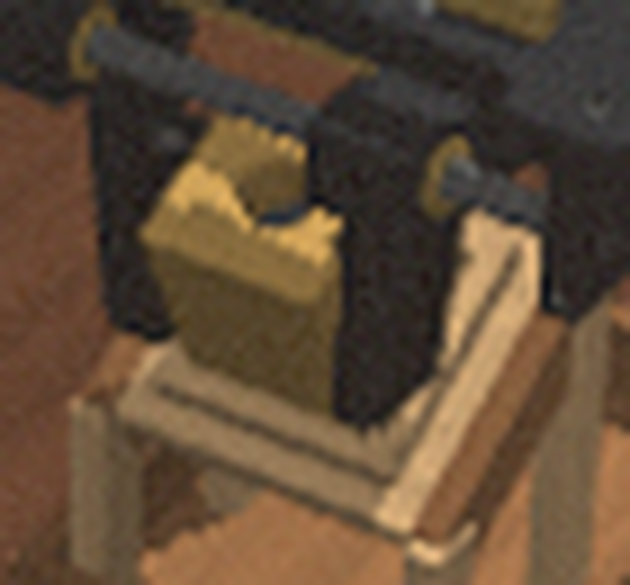

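```bash
cat > bp.py <<'E'
from h import *
from scipy.optimize import least_squares
import sys
# solve block pose in stand frame (x,z of underside centre rel pocket floor centre, lean deg) ; y centred
S=(.5977,-.0459,94.2);W=Ts(S[0],S[1],np.radians(S[2]))
def model(p,P):
    a=np.radians(p[2]);Rm=np.array([[np.cos(a),0,-np.sin(a)],[0,1,0],[np.sin(a),0,np.cos(a)]])
    return ps(W,np.atleast_2d(P)@Rm.T+[p[0],p[3] if len(p)>3 else 0,p[1]+.085])
def solve(picks,y=True):
    P=np.array([a for a,_ in picks]);U=np.array([b for _,b in picks])
    r=least_squares(lambda q:(proj("scene",model([q[0]/1e3,q[1]/1e3,q[2],q[3]/1e3],P))-U).ravel(),[-2,2,20,0])
    q=r.x;a=np.radians(q[2])
    # pocket-frame coords of bottom edges
    for nm,s in(("uphill",.02),("low",-.02)):
        w=np.array([q[0]+s*1e3*np.cos(a),0,q[1]+s*1e3*np.sin(a)]);print(nm,"edge pocket x,n mm",(RP.T@w)[[0,2]].round(1))
    print("x z lean y",q.round(1),"res",r.fun.round(2))
E
python3 - <<'E'
from bp import *
f=lambda u,v:(300+(u+.5)/9-.5,210+(v+.5)/9-.5)
solve([((-.02,.02,.05),f(143,237)),((.02,.02,.05),f(222,118)),((-.02,.02,.0),f(185,358))])
solve([((-.02,.02,.05),f(143,237)),((.02,.02,.05),f(222,118))])
E
```

```text
uphill edge pocket x,n mm [  84.6 -202.5]
low edge pocket x,n mm [  45.  -196.7]
x z lean y [ 156.  -140.4   21.7  108. ] res [-0.17  0.34  0.51 -0.04 -0.34 -0.31]
uphill edge pocket x,n mm [ 109.9 -265.4]
low edge pocket x,n mm [  70.1 -261.3]
x z lean y [ 209.7 -183.    24.1  142.3] res [-0. -0.  0.  0.]
```

```bash
sed -i 's/q\[3\]\/1e3\],P/y0\/1e3],P/; s/,\[-2,2,20,0\])/,[-2,2,20])/; s/def solve(picks,y=True)/def solve(picks,y0=0)/' bp.py
python3 - <<'E'
from bp import *
f=lambda u,v:(300+(u+.5)/9-.5,210+(v+.5)/9-.5)
for y in(0,.8):
  solve([((-.02,.02,.05),f(143,237)),((.02,.02,.05),f(222,118)),((-.02,.02,.0),f(185,358))],y)
  solve([((-.02,.02,.05),f(143,237)),((.02,.02,.05),f(222,118))],y)
E
```

```text
uphill edge pocket x,n mm [16.   4.9]
low edge pocket x,n mm [-24.    7.3]
x z lean y [-6.5  3.3 26.7] res [-1.44  1.49  1.12 -3.26  0.69  1.93]
uphill edge pocket x,n mm [-0.6 -0.3]
low edge pocket x,n mm [-38.   13.8]
x z lean y [-20.1  -3.8   9.2] res [-1.76  0.21  1.88 -0.18]
uphill edge pocket x,n mm [16.5  3.4]
low edge pocket x,n mm [-23.5   5.8]
x z lean y [-5.3  2.2 26.6] res [-1.43  1.48  1.12 -3.23  0.68  1.92]
uphill edge pocket x,n mm [ 0.1 -1.8]
low edge pocket x,n mm [-37.4  12.3]
x z lean y [-18.8  -4.8   9.3] res [-1.75  0.21  1.87 -0.18]
```

```bash
python3 -m creep '[[[-1,0,0,-0.4,0],[-1,0.04,-0.2,-0.1,0],[-1,0.04,-0.2,-0.05,0],[-1,0,0,0,0]]]' 14
python3 to.py
python3 -m creep '[[[-1,0,0,0.2,0],[-1,0,0,0,0]]]'
python3 to.py
python3 -m creep '[[[-1,0,0,0.15,0],[-1,0,0,0,0]]]'
python3 to.py
python3 -m creep '[[[-1,0,0,0.15,0],[-1,0,0,0,0]]]'
python3 to.py
python3 pic.py 11 290 180 100 100 260 160 100 100
python3 - <<'E'
import cv2
im=cv2.imread("pics/scene11.png")[210:275,300:370]
cv2.imwrite("pics/z11.png",cv2.resize(im,None,fx=9,fy=9,interpolation=cv2.INTER_LANCZOS4))
E
```

```text
t: 12.6
tool_pos: [0.5992, -0.0684, 0.1044]
tcp_rot: [3.137, 0.112, -0.001]
ft_force: [-1.9, -7.5, -6.6]
finger_gap: 0.452
t 12.6 tcp [ 0.5992 -0.0684  0.1044] yaw 4.08 tilt 0.17 F [-1.9 -7.5 -6.6] M [-1.2   0.06  0.09] gap mm 39.8
t: 12.8
tool_pos: [0.5993, -0.0675, 0.1022]
tcp_rot: [3.139, 0.111, -0.0]
ft_force: [0.2, -3.8, -8.2]
finger_gap: 0.459
t 12.8 tcp [ 0.5993 -0.0675  0.1022] yaw 4.06 tilt 0.05 F [ 0.2 -3.8 -8.2] M [-0.77 -0.18  0.06] gap mm 40.4
t: 13.0
tool_pos: [0.5994, -0.0671, 0.1011]
tcp_rot: [3.139, 0.112, 0.0]
ft_force: [-0.3, -3.2, -5.7]
finger_gap: 0.449
t 13.0 tcp [ 0.5994 -0.0671  0.1011] yaw 4.07 tilt 0.02 F [-0.3 -3.2 -5.7] M [-0.64 -0.05  0.06] gap mm 39.5
t: 13.2
tool_pos: [0.5995, -0.0672, 0.1]
tcp_rot: [3.139, 0.112, 0.001]
ft_force: [-1.4, -4.2, -0.3]
finger_gap: 0.453
t 13.2 tcp [ 0.5995 -0.0672  0.1   ] yaw 4.07 tilt 0.05 F [-1.4 -4.2 -0.3] M [-0.54  0.21  0.06] gap mm 39.8
```

View pics/z11.png

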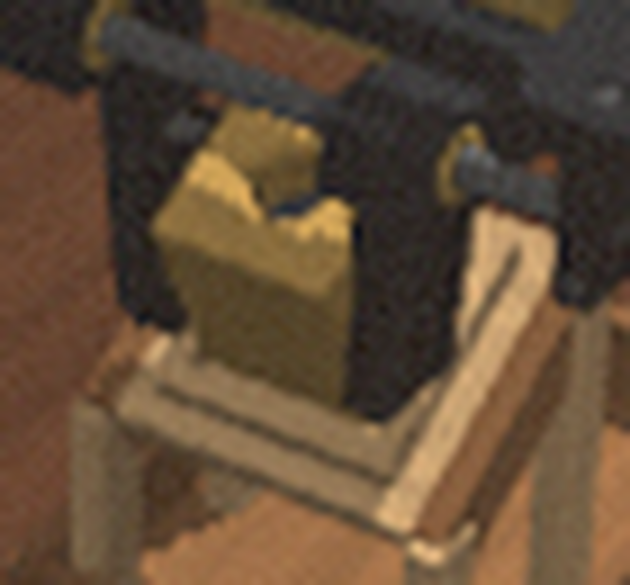

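```bash
python3 -m creep '[[[-1,0,0.05,0.15,0],[-1,0,0,0,0]]]' 10
python3 to.py
python3 -m creep '[[[-1,0,0.05,0.15,0],[-1,0,0,0,0]]]'
python3 to.py
python3 -m creep '[[[-1,0,0.05,0.15,0],[-1,0,0,0,0]]]'
python3 to.py
python3 pic.py 12 290 180 100 100 260 160 100 100
python3 - <<'E'
import cv2
im=cv2.imread("pics/scene12.png")[210:275,300:370]
cv2.imwrite("pics/z12.png",cv2.resize(im,None,fx=9,fy=9,interpolation=cv2.INTER_LANCZOS4))
E
```

```text
t: 13.5
tool_pos: [0.5995, -0.0675, 0.098]
tcp_rot: [-3.14, -0.111, -0.001]
ft_force: [-0.9, -2.6, -0.8]
finger_gap: 0.448
t 13.5 tcp [ 0.5995 -0.0675  0.098 ] yaw 4.06 tilt 0.02 F [-0.9 -2.6 -0.8] M [-0.44  0.1   0.06] gap mm 39.4
t: 13.7
tool_pos: [0.5995, -0.0678, 0.0966]
tcp_rot: [-3.139, -0.112, -0.0]
ft_force: [-2.1, -2.0, 0.5]
finger_gap: 0.452
t 13.7 tcp [ 0.5995 -0.0678  0.0966] yaw 4.08 tilt 0.02 F [-2.1 -2.   0.5] M [-0.22  0.15  0.08] gap mm 39.8
t: 13.9
tool_pos: [0.5996, -0.0683, 0.096]
tcp_rot: [3.14, 0.112, 0.001]
ft_force: [-5.0, -1.0, 8.9]
finger_gap: 0.452
t 13.9 tcp [ 0.5996 -0.0683  0.096 ] yaw 4.09 tilt 0.04 F [-5.  -1.   8.9] M [-0.14  0.7   0.06] gap mm 39.8
```

View pics/z12.png

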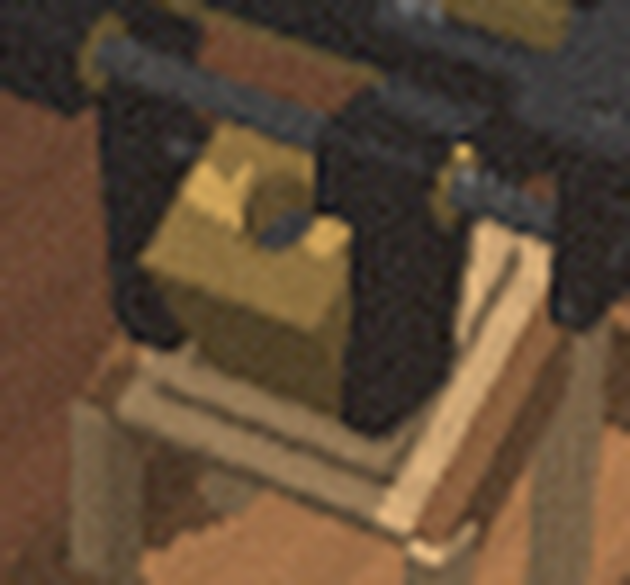

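```bash
cat > so.py <<'E'
from h import *
import sys
# overlay seated block (pocket coordinates), x shift mm variants
tag=sys.argv[1];W=Ts(.5977,-.0459,np.radians(94.2))
im=cv2.imread(f"pics/scene{tag}.png");x0,y0,w,h=300,205,70,65;f=9
a=cv2.resize(im[y0:y0+h,x0:x0+w],None,fx=f,fy=f,interpolation=cv2.INTER_LANCZOS4)
for dx,col in((-.002,(255,0,0)),(.002,(0,0,255))):
    for P in(sq(.02,0),sq(.02,.05)):
        cv2.polylines(a,[np.int32((proj("scene",pk(W,P+[dx,0,0]))-[x0,y0]+.5)*f*8)],True,col,1,cv2.LINE_AA,3)
cv2.polylines(a,[np.int32((proj("scene",pk(W,sq(.022,.008)))-[x0,y0]+.5)*f*8)],True,(0,255,0),1,cv2.LINE_AA,3)
cv2.imwrite(f"pics/so{tag}.png",a)
E
python3 so.py 12
```

```text
(no output)
```

View pics/so12.png

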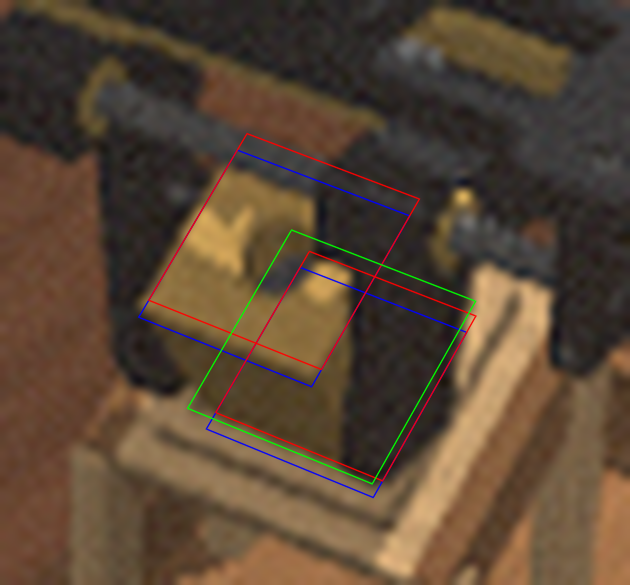

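```bash
python3 -m creep '[[[-0.05,0,0,0,0],[0.1,0,0,0,0],[0.3,0,0,0,0],[0.3,0,0,0,0],[0.3,0,0,0,0]]]' 10
python3 to.py
python3 -m creep '[[[0.3,0,0,-1,0],[0.3,0,0,-3,0],[0.3,0,0,-4,0],[0.3,0,0,-4,0],[0.3,0,0,0,0]]]'
python3 pic.py 13 290 180 100 100 260 180 100 100
python3 so.py 13
```

```text
t: 14.5
tool_pos: [0.5994, -0.0684, 0.0948]
tcp_rot: [-3.139, -0.112, 0.0]
ft_force: [-0.2, 0.1, 0.5]
finger_gap: 0.649
t 14.5 tcp [ 0.5994 -0.0684  0.0948] yaw 4.07 tilt 0.02 F [-0.2  0.1  0.5] M [-0.03 -0.07 -0.05] gap mm 57.2
t: 15.0
tool_pos: [0.6012, -0.0689, 0.2215]
tcp_rot: [3.136, 0.112, 0.016]
ft_force: [1.1, -0.7, -0.3]
finger_gap: 0.647
```

View pics/so13.png

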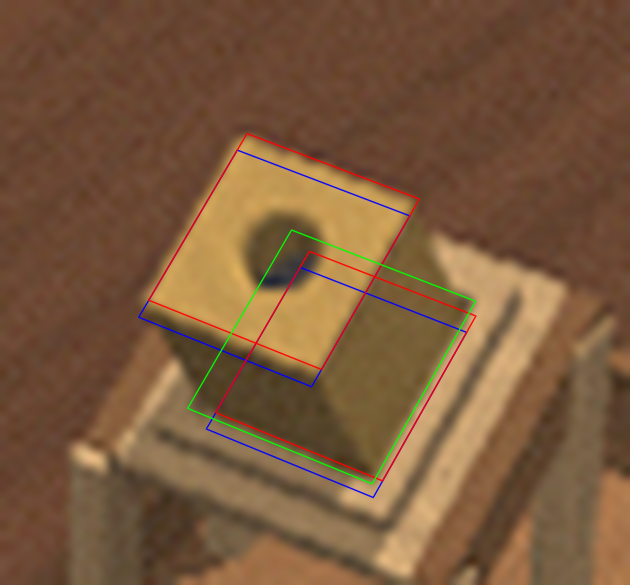

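View pics/v13.png

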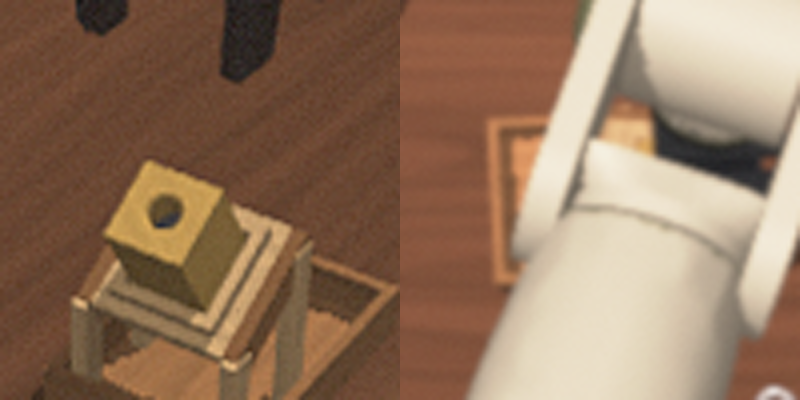

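```bash
python3 - <<'E'
from bp import *
f=lambda u,v:(300+(u+.5)/9-.5,205+(v+.5)/9-.5)
pk_=[((-.02,.02,.05),f(143,305)),((.02,.02,.05),f(242,137)),((.02,-.02,.05),f(418,200)),((-.02,-.02,.05),f(316,380)),((-.02,-.02,0),f(372,486))]
for y in(-1,0,1):solve(pk_,y)
solve(pk_[:4],0)
E
python3 to.py .424 -.306 .22 0
```

```text
uphill edge pocket x,n mm [19.3  2.4]
low edge pocket x,n mm [-20.7   2.6]
x z lean y [-1.8  1.8 29.6] res [-0.05 -0.03 -0.05  0.12 -0.4   0.42 -0.02 -0.64  0.5   0.13]
uphill edge pocket x,n mm [20.   0.4]
low edge pocket x,n mm [-20.    0.6]
x z lean y [-0.2  0.4 29.6] res [-0.01 -0.03 -0.04  0.17 -0.43  0.45 -0.03 -0.67  0.48  0.09]
uphill edge pocket x,n mm [20.7 -1.7]
low edge pocket x,n mm [-19.3  -1.4]
x z lean y [ 1.4 -0.9 29.6] res [ 0.02 -0.04 -0.02  0.21 -0.46  0.47 -0.03 -0.69  0.45  0.04]
uphill edge pocket x,n mm [22.1  0.7]
low edge pocket x,n mm [-17.9  -0.5]
x z lean y [ 1.8  1.2 31.8] res [ 0.22  0.18 -0.04 -0.01 -0.43  0.27  0.19 -0.46]
t 15.1 tcp [ 0.5995 -0.0685  0.2158] yaw 4.07 tilt 0.09 F [ 0.3  0.4 -1.2] M [-0.09 -0.08 -0.01] gap mm 57.1
shift cm [-19.19  22.45  -0.43]
turn 4.07
```

```bash
python3 -m creep '[[[0.3,-3.2,3.74,0,0],[0.3,-3.2,3.74,0,0],[0.3,-3.2,3.74,0,0],[0.3,-3.2,3.74,0,0],[0.3,-3.2,3.74,0,0]]]' 10 >/dev/null
python3 -m creep '[[[0.3,-3.2,3.74,0,0],[0.3,0,0,2,0],[0.3,0,0,1,0],[0.3,0,0,0,0],[0.3,0,0,0,0]]]'
python3 to.py .424 -.307 .095 4.1
python3 pic.py 14 100 180 140 140 370 230 120 120
```

```text
t: 16.1
tool_pos: [0.4243, -0.3052, 0.1849]
tcp_rot: [-3.139, -0.114, 0.001]
ft_force: [0.6, 0.2, 0.9]
finger_gap: 0.647
t 16.1 tcp [ 0.4243 -0.3052  0.1849] yaw 4.16 tilt 0.05 F [0.6 0.2 0.9] M [-0.02 -0.1   0.02] gap mm 57.0
shift cm [-0.04  0.19  8.99]
turn 0.06
```

View pics/v14.png

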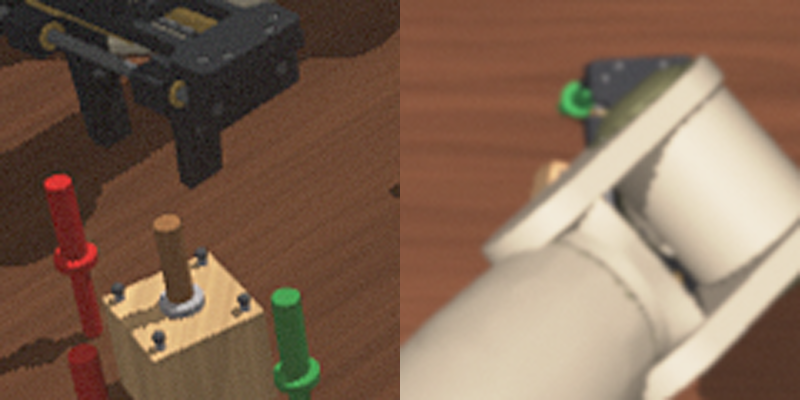

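Run:
```python
from h import *
print(proj("scene",[[.424,-.307,.132],[.424,-.307,.076],[.4235,-.3056,.132],[.4235,-.3056,.076]]).round(1))
im=cv2.imread("pics/scene14.png")[245:305,130:205]
cv2.imwrite("pics/z14.png",cv2.resize(im,None,fx=9,fy=9,interpolation=cv2.INTER_CUBIC))
```

```text
[[157.6 258. ]
 [162.7 284.2]
 [158.1 257.5]
 [163.2 283.6]]
```

View pics/z14.png

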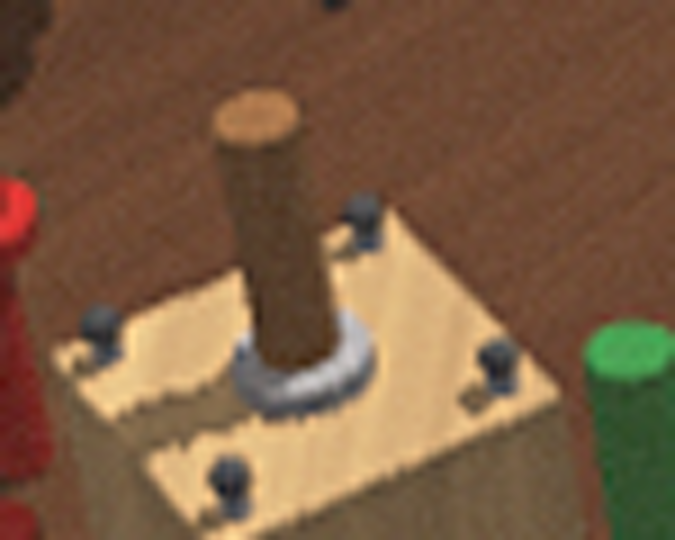

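```bash
python3 -m creep '[[[0.3,0,0.14,3,0],[0.3,0,0,3,0],[0.3,0,0,2,0],[0.3,0,0,0.95,0],[0.3,0,0,0,0]]]'
python3 to.py .4243 -.3066 .095 4.1
python3 -m creep '[[[-1,0,0,0,0],[-1,0,0,0,0],[-1,0,0,0,0],[-1,0,0,0,0],[-1,0,0,0,0]]]' 20
python3 -m creep '[[[-1,0,0,0,0],[-1,0,0,0,0]]]'
python3 to.py .4243 -.3066 .095 4.1
```

```text
t: 16.7
tool_pos: [0.424, -0.3069, 0.0951]
tcp_rot: [-3.139, -0.113, 0.001]
ft_force: [-0.5, 0.3, 0.0]
finger_gap: 0.65
t 16.7 tcp [ 0.424  -0.3069  0.0951] yaw 4.11 tilt 0.07 F [-0.5  0.3  0. ] M [-0.   -0.08 -0.01] gap mm 57.2
shift cm [ 0.03 -0.03  0.01]
turn 0.01
t: 17.2
tool_pos: [0.424, -0.3074, 0.0958]
tcp_rot: [3.139, 0.112, 0.0]
ft_force: [0.5, -0.9, -1.1]
finger_gap: 0.219
t: 17.4
tool_pos: [0.424, -0.3074, 0.0956]
tcp_rot: [3.139, 0.111, 0.0]
ft_force: [0.4, 0.3, 2.3]
finger_gap: 0.176
t 17.4 tcp [ 0.424  -0.3074  0.0956] yaw 4.07 tilt 0.01 F [0.4 0.3 2.3] M [ 0.01 -0.05  0.02] gap mm 15.4
shift cm [ 0.04 -0.08  0.06]
turn -0.03
```

```bash
python3 -m creep '[[[-1,0,0,-0.5,0],[-1,0,0,-2,0],[-1,0,0,-2,0],[-1,0,0,-1.1,0],[-1,0,0,0,0]]]' 20
python3 -m creep '[[[-1,0,0,0,0]]]'
python3 to.py .424 -.307 .1535 4.1
python3 pic.py 15 110 190 120 120 370 230 120 120
```

```text
t: 17.9
tool_pos: [0.4243, -0.3078, 0.1527]
tcp_rot: [3.138, 0.111, 0.003]
ft_force: [-0.2, 0.4, -1.0]
finger_gap: 0.173
t: 18.0
tool_pos: [0.4237, -0.3071, 0.1509]
tcp_rot: [-3.139, -0.112, 0.001]
ft_force: [-0.3, 0.5, -1.2]
finger_gap: 0.168
t 18.0 tcp [ 0.4237 -0.3071  0.1509] yaw 4.07 tilt 0.05 F [-0.3  0.5 -1.2] M [-0.06 -0.09 -0.03] gap mm 14.8
shift cm [ 0.03 -0.01 -0.26]
turn -0.03
```

View pics/v15.png

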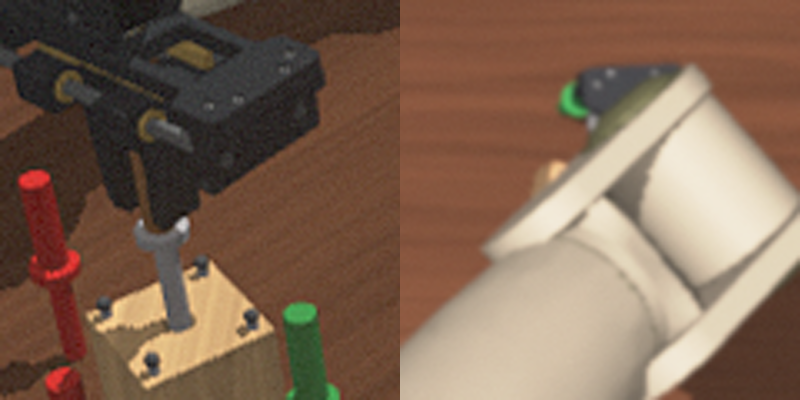

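```bash
python3 -m creep '[[[-1,0,0,-0.15,0],[-1,0,0.4,0,0],[-1,0,0.4,0.03,0],[-1,0,0.45,0.06,0],[-1,0,0.45,0.06,0]]]' 7
python3 -m creep '[[[-1,0,0.4,0.07,0],[-1,0,0.4,0.1,0],[-1,0,0.4,0.12,0],[-1,0,0.4,0.13,0],[-1,0,0,0,0]]]'
python3 to.py 
python3 pic.py 16 110 190 120 120 370 230 120 120
```

```text
t: 18.6
tool_pos: [0.4252, -0.3247, 0.1514]
tcp_rot: [-3.139, -0.111, -0.0]
ft_force: [1.1, 1.2, 0.4]
finger_gap: 0.181
t: 19.1
tool_pos: [0.4262, -0.3407, 0.1471]
tcp_rot: [3.14, 0.111, -0.0]
ft_force: [-0.5, 0.8, -0.5]
finger_gap: 0.181
t 19.1 tcp [ 0.4262 -0.3407  0.1471] yaw 4.05 tilt 0.01 F [-0.5  0.8 -0.5] M [ 0.07 -0.12 -0.02] gap mm 15.9
```

View pics/v16.png

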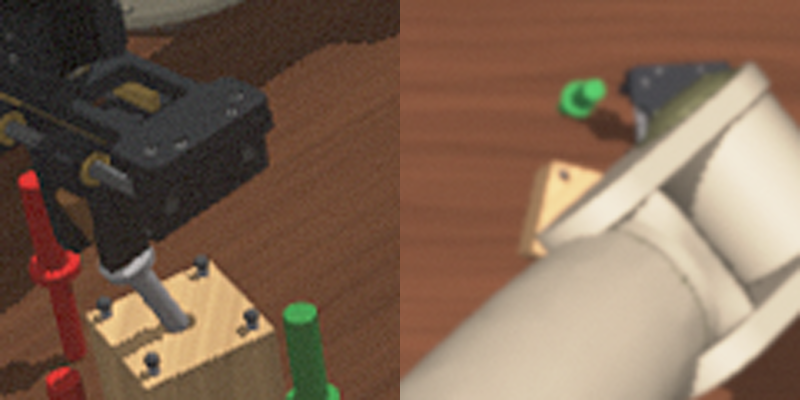

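```bash
python3 -m creep '[[[-1,0,0.4,0.15,0],[-1,0,0.4,0.17,0],[-1,0,0.4,0.2,0],[-1,0,0.35,0.19,0],[-1,0,0,0,0]]]' 7
python3 to.py 
python3 pic.py 17 110 190 120 120 370 230 120 120
python3 -m creep '[[[-1,0,0,0,0],[-1,0,0,-0.3,0],[-1,0,0,-1.5,0],[-1,0,0,-3,0],[-1,0,0,-3,0]]]' 30
python3 -m creep '[[[-1,0,0,-2,0],[-1,0,0,0,0],[-1,0,0,0,0]]]' 30
python3 to.py 
python3 pic.py 18 90 130 140 140 370 230 120 120
```

```text
t: 19.7
tool_pos: [0.4273, -0.3561, 0.1398]
tcp_rot: [-3.139, -0.111, 0.0]
ft_force: [0.1, 0.6, -0.5]
finger_gap: 0.175
t 19.7 tcp [ 0.4273 -0.3561  0.1398] yaw 4.05 tilt 0.02 F [ 0.1  0.6 -0.5] M [ 0.06 -0.13  0.02] gap mm 15.4
t: 20.3
tool_pos: [0.4272, -0.3555, 0.2192]
tcp_rot: [-3.139, -0.112, 0.001]
ft_force: [-0.5, -0.3, -0.4]
finger_gap: 0.169
t: 20.6
tool_pos: [0.4272, -0.3555, 0.2375]
tcp_rot: [-3.139, -0.112, 0.001]
ft_force: [-1.2, 0.2, -1.9]
finger_gap: 0.174
t 20.6 tcp [ 0.4272 -0.3555  0.2375] yaw 4.08 tilt 0.04 F [-1.2  0.2 -1.9] M [ 0.02 -0.1   0.  ] gap mm 15.3
```

View pics/v17.png

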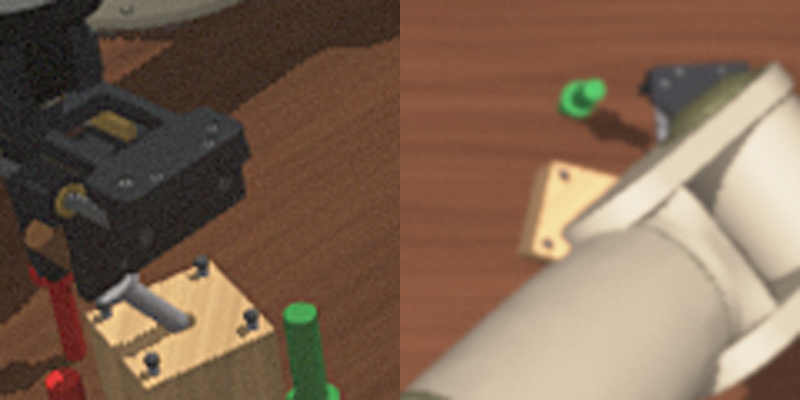

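View pics/v18.png

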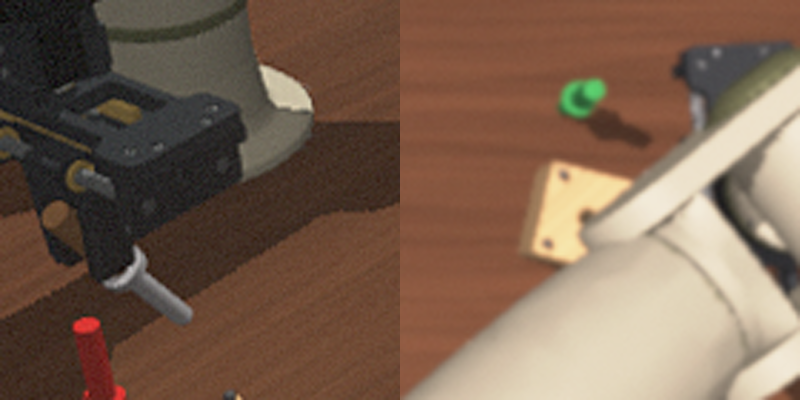

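```bash
cat > pp.py <<'E'
from h import *
import sys
o=status.get_obs();M=R.from_rotvec(o["tcp_rot"]).as_matrix();g=o["tool_pos"]-.011*M[:,2]
up=-M[:,1]
def pt(s,a,L=.0966): # s from tip
    return g+(L-s)*(np.sin(np.radians(a))*up+np.cos(np.radians(a))*M[:,2])
E
python3 - <<'E'
from pp import *
for a in(25,28,31,34): print(a,proj("scene",[pt(0,a),pt(.063,a),pt(.122,a)]).round(1).tolist())
im=cv2.imread("pics/scene18.png")[195:255,100:170]
cv2.imwrite("pics/z18.png",cv2.resize(im,None,fx=9,fy=9,interpolation=cv2.INTER_CUBIC))
E
```

```text
25 [[151.1, 246.3], [131.5, 224.8], [110.9, 202.1]]
28 [[153.0, 243.8], [132.2, 223.9], [110.4, 202.9]]
31 [[154.8, 241.2], [132.9, 222.9], [109.8, 203.6]]
34 [[156.6, 238.5], [133.6, 222.0], [109.3, 204.4]]
```

View pics/z18.png

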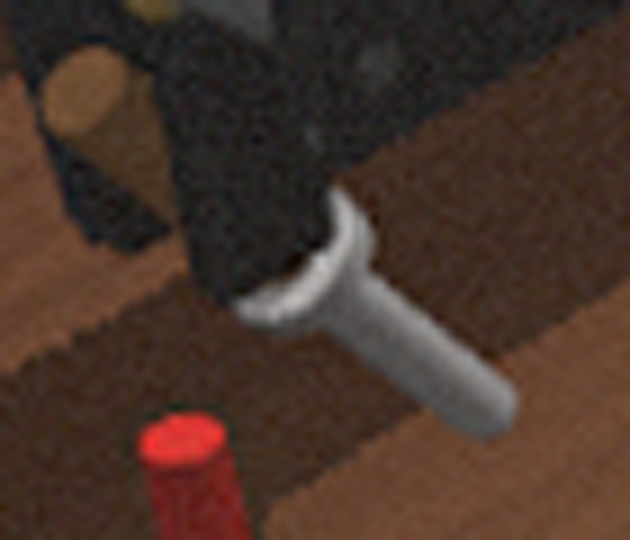

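```bash
python3 to.py .6036 -.1252 .2375 4.1
python3 - <<'E'
from h import *
for S in((.5977,-.0459,94.2),):
  T=Ts(S[0],S[1],np.radians(S[2]))
  for dx in(-.001,0,.001,.002): print(dx,proj("scene",pk(T,[[dx,0,.05]]))[0].round(2))
E
```

```text
t 20.7 tcp [ 0.427  -0.3553  0.2367] yaw 4.07 tilt 0.14 F [ 0.8 -0.6 -1.3] M [-0.08 -0.15 -0.05] gap mm 15.1
shift cm [ 19.24 -21.7   -0.06]
turn -0.03
-0.001 [330.16 233.61]
0 [330.43 233.14]
0.001 [330.7  232.68]
0.002 [330.97 232.21]
```

```bash
python3 -m creep '[[[-1,2.7,-3.0,0,0],[-1,2.75,-3.1,0,0],[-1,2.75,-3.1,0,0],[-1,2.75,-3.1,0,0],[-1,2.75,-3.1,0,0]]]' 30 >/dev/null
python3 -m creep '[[[-1,2.75,-3.1,0,0],[-1,2,-2.2,0,0],[-1,0.8,-1.0,0,0],[-1,0,0,0,0],[-1,0,0,0,0]]]'
python3 to.py .6035 -.1239 .213 4.1
python3 pic.py 19 250 150 120 120 270 170 100 100
python3 - <<'E'
from pp import *
print(proj("scene",[pt(0,30),pt(0,31.5),pt(.063,31.5)]).round(1).tolist())
im=cv2.imread("pics/scene19.png")[180:260,275:365]
cv2.imwrite("pics/z19.png",cv2.resize(im,None,fx=7.5,fy=7.5,interpolation=cv2.INTER_CUBIC))
E
```

```text
t: 21.7
tool_pos: [0.6034, -0.1266, 0.2377]
tcp_rot: [3.14, 0.111, -0.002]
ft_force: [-0.7, -0.0, -0.2]
finger_gap: 0.173
t 21.7 tcp [ 0.6034 -0.1266  0.2377] yaw 4.04 tilt 0.06 F [-0.7 -0.  -0.2] M [-0.05 -0.06  0.03] gap mm 15.2
shift cm [ 0.04 -0.27  2.47]
turn -0.06
[[328.3, 217.6], [329.0, 216.4], [318.5, 198.1]]
```

View pics/z19.png

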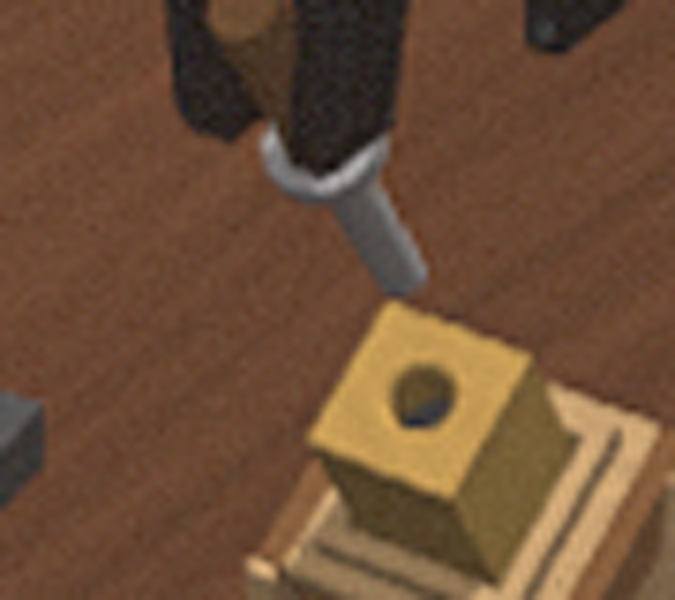

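View pics/v19.png

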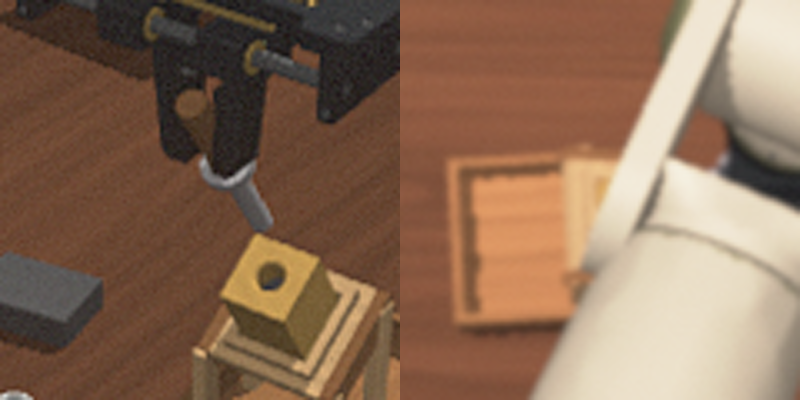

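Run:
```python
from pp import *
m=back("scene",(331.1,232.2),.129);t=back("scene",(329.0,217.0),g[2]-.0966*np.cos(np.radians(31)))
print("mouth",m,"tip scene",t,"tip model",pt(0,31))
d=m-t; ax=-s30*np.array([-.0715,.9974,0])+c30*np.array([0,0,1])
for k in(.012,0): print(k,"tool shift cm",(M.T@(d+k*ax)*100).round(2))
d2=m-pt(0,31)+[.0006,-.001,0]
for k in(.012,0): print(k,"model shift cm",(M.T@(d2+k*ax)*100).round(2))
```

```text
mouth [ 0.59931468 -0.06860837  0.129     ] tip scene [ 0.60047516 -0.07748419  0.16630666] tip model [ 0.59985277 -0.07732998  0.16630169]
0.012 tool shift cm [-0.05 -0.29  2.69]
0 tool shift cm [-0.05 -0.89  3.73]
0.012 model shift cm [ 0.06 -0.17  2.69]
0 model shift cm [ 0.06 -0.77  3.73]
```

```bash
python3 -m creep '[[[-1,0,-0.12,1,0],[-1,0,-0.12,1,0],[-1,0,0,0.65,0],[-1,0,0,0,0],[-1,0,0,0,0]]]' 30
python3 to.py .6035 -.1239 .213 4.1
python3 pic.py 20 250 150 120 120 270 170 100 100
python3 - <<'E'
from pp import *
im=cv2.imread("pics/scene20.png")[200:250,300:360]
f=11
a=cv2.resize(im,None,fx=f,fy=f,interpolation=cv2.INTER_CUBIC)
p=proj("scene",[pt(0,31),pt(.06,31)]);print(p.round(1).tolist())
cv2.imwrite("pics/z20.png",a)
E
```

```text
t: 22.3
tool_pos: [0.6038, -0.1233, 0.2116]
tcp_rot: [-3.14, -0.111, 0.0]
ft_force: [-0.0, 0.0, -0.9]
finger_gap: 0.175
t 22.3 tcp [ 0.6038 -0.1233  0.2116] yaw 4.07 tilt 0.01 F [-0.   0.  -0.9] M [-0.01 -0.04  0.01] gap mm 15.4
shift cm [-0.04  0.06 -0.14]
turn -0.03
[[330.0, 228.5], [320.5, 211.8]]
```

View pics/z20.png

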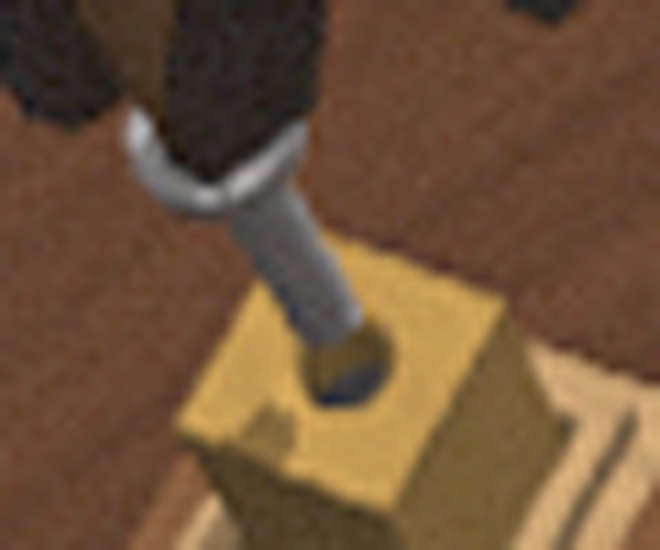

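```bash
python3 -m creep '[[[-1,0,-0.2,0.35,0],[-1,0,-0.2,0.35,0],[-1,0,-0.2,0.34,0],[-1,0,0,0,0]]]' 14
python3 to.py
python3 -m creep '[[[-1,0,-0.1,0.17,0],[-1,0,-0.1,0.17,0],[-1,0,-0.1,0.17,0],[-1,0,0,0,0]]]'
python3 to.py
python3 pic.py 21 250 150 120 120 270 170 100 100
python3 - <<'E'
from pp import *
im=cv2.imread("pics/scene21.png")[200:250,300:360]
cv2.imwrite("pics/z21.png",cv2.resize(im,None,fx=11,fy=11,interpolation=cv2.INTER_CUBIC))
E
```

```text
t: 22.8
tool_pos: [0.6032, -0.1168, 0.2006]
tcp_rot: [-3.139, -0.112, 0.002]
ft_force: [-0.2, 0.1, -1.8]
finger_gap: 0.18
t 22.8 tcp [ 0.6032 -0.1168  0.2006] yaw 4.09 tilt 0.06 F [-0.2  0.1 -1.8] M [-0.05 -0.1  -0.01] gap mm 15.8
t: 23.2
tool_pos: [0.6031, -0.1141, 0.1959]
tcp_rot: [-3.139, -0.112, 0.001]
ft_force: [-0.4, 0.6, -0.9]
finger_gap: 0.177
t 23.2 tcp [ 0.6031 -0.1141  0.1959] yaw 4.08 tilt 0.03 F [-0.4  0.6 -0.9] M [-0.09 -0.06 -0.02] gap mm 15.6
```

View pics/z21.png

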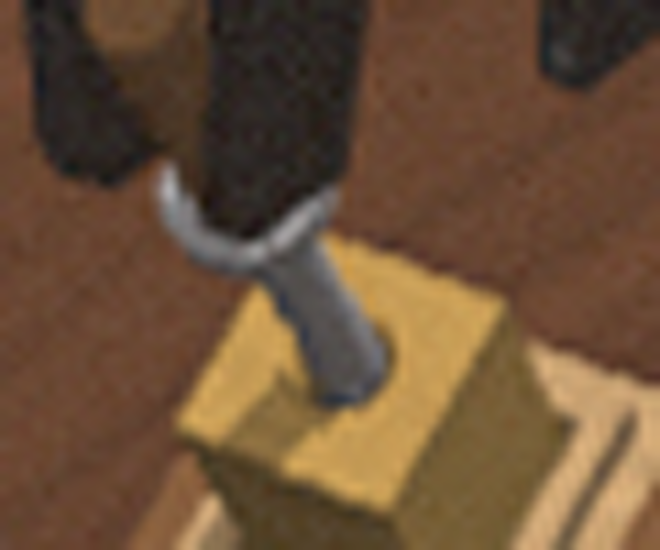

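```bash
python3 -m creep '[[[-1,0,-0.1,0.17,0],[-1,0,-0.1,0.17,0],[-1,0,-0.05,0.09,0],[-1,0,0,0,0]]]' 14
python3 to.py
python3 -m creep '[[[-1,0,-0.1,0.17,0],[-1,0,-0.1,0.17,0],[-1,0,0,0,0]]]'
python3 to.py
python3 pic.py 22 250 150 120 120 270 170 100 100
python3 - <<'E'
from pp import *
im=cv2.imread("pics/scene22.png")[200:250,300:360]
cv2.imwrite("pics/z22.png",cv2.resize(im,None,fx=11,fy=11,interpolation=cv2.INTER_CUBIC))
E
```

```text
t: 23.7
tool_pos: [0.603, -0.1116, 0.1917]
tcp_rot: [-3.139, -0.112, 0.0]
ft_force: [-0.7, 0.5, -1.5]
finger_gap: 0.175
t 23.7 tcp [ 0.603  -0.1116  0.1917] yaw 4.08 tilt 0.02 F [-0.7  0.5 -1.5] M [-0.05 -0.1  -0.05] gap mm 15.4
t: 24.0
tool_pos: [0.6033, -0.1105, 0.1895]
tcp_rot: [3.138, 0.111, 0.003]
ft_force: [0.3, -3.5, 4.7]
finger_gap: 0.169
t 24.0 tcp [ 0.6033 -0.1105  0.1895] yaw 4.06 tilt 0.17 F [ 0.3 -3.5  4.7] M [-0.56  0.03 -0.07] gap mm 14.9
```

View pics/z22.png

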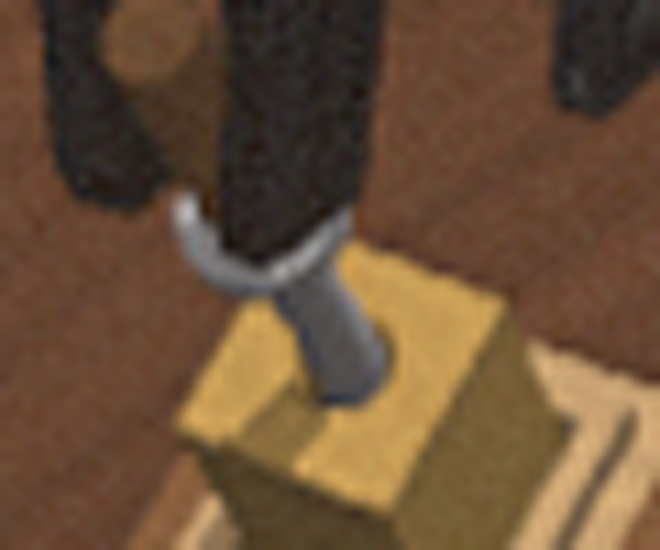

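```bash
python3 -m creep '[[[-1,0,0,0,0],[-1,0,-0.1,0.17,0],[-1,0,-0.1,0.17,0],[-1,0,-0.1,0.17,0],[-1,0,-0.1,0.17,0]]]' 40
python3 to.py
python3 -m creep '[[[-1,0,-0.1,0.17,0],[-1,0,-0.1,0.17,0],[-1,0,0,0,0]]]'
python3 to.py
python3 pic.py 23 250 150 120 120 270 170 100 100
python3 - <<'E'
from pp import *
im=cv2.imread("pics/scene23.png")[200:250,300:360]
cv2.imwrite("pics/z23.png",cv2.resize(im,None,fx=11,fy=11,interpolation=cv2.INTER_CUBIC))
E
```

```text
t: 24.6
tool_pos: [0.6041, -0.1087, 0.1857]
tcp_rot: [3.132, 0.11, 0.011]
ft_force: [-2.2, -10.8, 18.8]
finger_gap: 0.166
t 24.6 tcp [ 0.6041 -0.1087  0.1857] yaw 4.03 tilt 0.58 F [ -2.2 -10.8  18.8] M [-1.72  0.43  0.16] gap mm 14.6
t: 24.9
tool_pos: [0.6038, -0.1063, 0.1819]
tcp_rot: [3.133, 0.11, 0.01]
ft_force: [-1.1, -9.9, 16.7]
finger_gap: 0.164
t 24.9 tcp [ 0.6038 -0.1063  0.1819] yaw 4.03 tilt 0.52 F [-1.1 -9.9 16.7] M [-1.66  0.31  0.08] gap mm 14.5
```

View pics/z23.png

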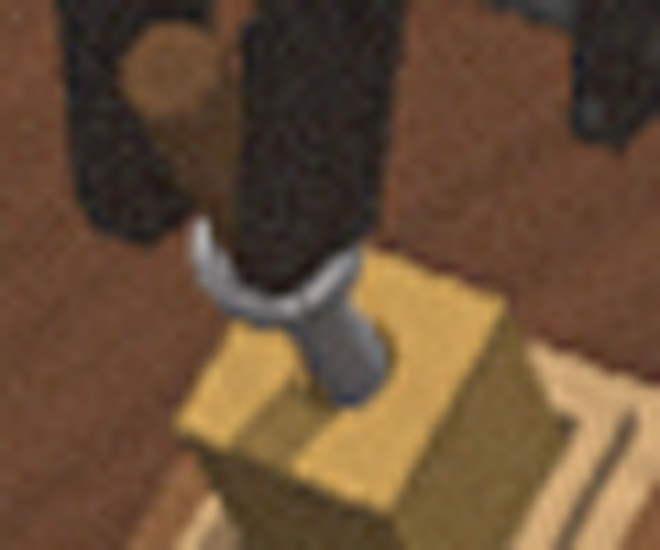

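```bash
python3 -m creep '[[[-1,0,-0.1,0.17,0],[-1,0,-0.1,0.17,0],[-1,0,-0.1,0.17,0],[-1,0,-0.1,0.17,0],[-1,0,-0.1,0.17,0]]]' 45
python3 -m creep '[[[-1,0,-0.1,0.17,0],[-1,0,-0.1,0.17,0],[-1,0,-0.1,0.17,0],[-1,0,-0.1,0.17,0],[-1,0,0,0,0]]]'
python3 to.py
python3 pic.py 24 250 150 120 120 270 170 100 100
python3 - <<'E'
from pp import *
im=cv2.imread("pics/scene24.png")[205:265,300:365]
cv2.imwrite("pics/z24.png",cv2.resize(im,None,fx=9,fy=9,interpolation=cv2.INTER_CUBIC))
E
```

```text
t: 25.5
tool_pos: [0.6021, -0.099, 0.1701]
tcp_rot: [3.139, 0.111, 0.001]
ft_force: [-0.6, 0.4, -0.3]
finger_gap: 0.168
t: 26.0
tool_pos: [0.6017, -0.0945, 0.1626]
tcp_rot: [-3.139, -0.112, 0.001]
ft_force: [-0.7, -0.7, -1.4]
finger_gap: 0.167
t 26.0 tcp [ 0.6017 -0.0945  0.1626] yaw 4.08 tilt 0.04 F [-0.7 -0.7 -1.4] M [-0.14 -0.07 -0.05] gap mm 14.7
```

View pics/z24.png

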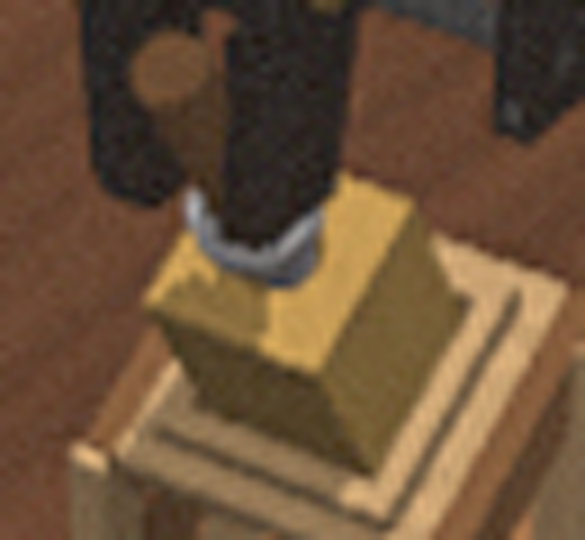

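```bash
python3 -m creep '[[[-1,0,-0.1,0.17,0],[-1,0,-0.1,0.17,0],[-1,0,-0.1,0.17,0],[-1,0,-0.1,0.17,0],[-1,0,-0.1,0.17,0]]]' 45
python3 to.py
python3 -m creep '[[[-1,0,-0.1,0.17,0],[-1,0,-0.05,0.09,0],[-1,0,0,0,0]]]'
python3 to.py
python3 -m creep '[[[-1,0,-0.05,0.09,0],[-1,0,-0.05,0.09,0],[-1,0,0,0,0]]]'
python3 to.py
python3 pic.py 25 250 150 120 120 270 170 100 100
python3 - <<'E'
from pp import *
im=cv2.imread("pics/scene25.png")[205:265,300:365]
cv2.imwrite("pics/z25.png",cv2.resize(im,None,fx=9,fy=9,interpolation=cv2.INTER_CUBIC))
E
```

```text
t: 26.6
tool_pos: [0.6014, -0.0897, 0.1543]
tcp_rot: [-3.14, -0.112, 0.0]
ft_force: [-0.2, -0.2, -1.0]
finger_gap: 0.169
t 26.6 tcp [ 0.6014 -0.0897  0.1543] yaw 4.07 tilt 0.0 F [-0.2 -0.2 -1. ] M [-0.24 -0.13  0.02] gap mm 14.9
t: 26.9
tool_pos: [0.6013, -0.0882, 0.1517]
tcp_rot: [-3.139, -0.112, 0.0]
ft_force: [-0.1, -0.8, -1.9]
finger_gap: 0.166
t 26.9 tcp [ 0.6013 -0.0882  0.1517] yaw 4.07 tilt 0.02 F [-0.1 -0.8 -1.9] M [-0.06 -0.1  -0.  ] gap mm 14.6
t: 27.2
tool_pos: [0.6014, -0.0876, 0.1506]
tcp_rot: [3.139, 0.111, 0.001]
ft_force: [-1.0, -1.7, 3.6]
finger_gap: 0.166
t 27.2 tcp [ 0.6014 -0.0876  0.1506] yaw 4.07 tilt 0.06 F [-1.  -1.7  3.6] M [-0.44  0.06  0.02] gap mm 14.6
```

View pics/z25.png

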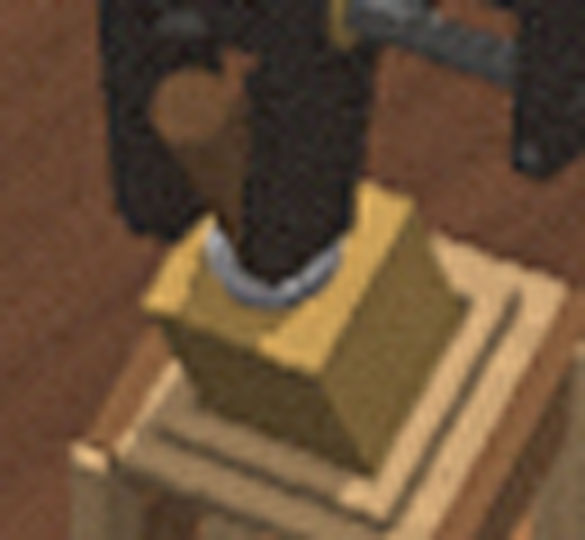

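```bash
python3 -m creep '[[[-1,0,-0.05,0.09,0],[-1,0,-0.05,0.09,0],[-1,0,0,0,0]]]' 45
python3 to.py
python3 -m creep '[[[0,0,0,0,0],[0,0,0,0,0],[0.1,0,0,0,0],[0.1,0,0,0,0]]]' 10
python3 to.py
python3 -m creep '[[[0.1,0,1,-1.7,0],[0.1,0,1.5,-2.6,0],[0.1,0,2,-3.4,0],[0.1,0,2,-3,0],[0.1,0,0,0,0]]]' 10
python3 -m creep '[[[0.1,0,3,-2,0],[0.1,0,4,0,0],[0.1,0,4,0,0],[0.1,0,2,0,0],[0.1,0,0,0,0]]]' 10
python3 pic.py 26 270 200 110 110 270 180 90 90
```

```text
t: 27.6
tool_pos: [0.6018, -0.0876, 0.1504]
tcp_rot: [3.136, 0.111, 0.004]
ft_force: [-4.8, -6.8, 14.3]
finger_gap: 0.168
t 27.6 tcp [ 0.6018 -0.0876  0.1504] yaw 4.07 tilt 0.24 F [-4.8 -6.8 14.3] M [-1.08  0.68  0.08] gap mm 14.7
t: 28.0
tool_pos: [0.6011, -0.086, 0.1479]
tcp_rot: [-3.139, -0.112, 0.001]
ft_force: [-0.6, -0.7, 0.2]
finger_gap: 0.505
t 28.0 tcp [ 0.6011 -0.086   0.1479] yaw 4.08 tilt 0.05 F [-0.6 -0.7  0.2] M [-0.04 -0.09  0.  ] gap mm 44.4
t: 28.5
tool_pos: [0.6068, -0.1535, 0.2592]
tcp_rot: [3.136, 0.108, 0.01]
ft_force: [0.6, -0.5, 0.2]
finger_gap: 0.551
t: 29.0
tool_pos: [0.6146, -0.2828, 0.2733]
tcp_rot: [-3.138, -0.107, 0.003]
ft_force: [-0.9, 1.1, -0.4]
finger_gap: 0.548
```

View pics/v26.png

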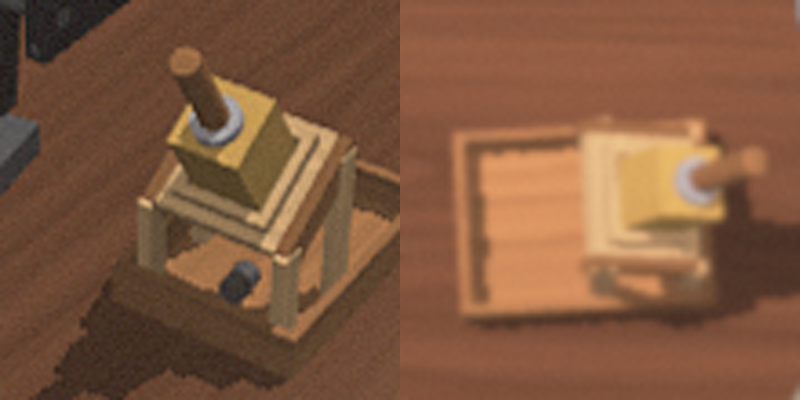

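```bash
python3 - <<'E'
from bp import *
im=cv2.imread("pics/scene26.png");x0,y0,f=300,205,9
T=Ts(.5977,-.0459,np.radians(94.2))
a=cv2.resize(im[y0:y0+65,x0:x0+75],None,fx=f,fy=f,interpolation=cv2.INTER_CUBIC)
b=a.copy()
th=np.linspace(0,2*np.pi,40)
circ=lambda r,z:np.c_[.0015+r*np.cos(th),r*np.sin(th),0*th+z]
for P,col in((sq(.02,.05)+[.0015,0,0],(0,0,255)),(sq(.02,0)+[.0015,0,0],(0,0,255)),(circ(.013,.05),(0,255,0)),(circ(.013,.056),(255,255,0)),(circ(.008,.112),(255,0,0))):
    cv2.polylines(b,[np.int32((proj("scene",pk(T,P))-[x0,y0]+.5)*f*8)],True,col,1,cv2.LINE_AA,3)
cv2.imwrite("pics/f26.png",cv2.resize(np.hstack([a,b]),None,fx=.59,fy=.59,interpolation=cv2.INTER_AREA))
for c in("scene","top"):
    d=cv2.absdiff(cv2.GaussianBlur(cv2.imread(f"pics/{c}26.png"),(0,0),1.5),cv2.GaussianBlur(cv2.imread(f"pics/{c}0.png"),(0,0),1.5)).max(2)
    cv2.imwrite(f"pics/d{c}.png",np.uint8(np.clip(d.astype(int)*4,0,255)))
E
python3 -c "
import cv2,numpy as np
a=[cv2.resize(cv2.imread(f'pics/d{c}.png'),(400,300)) for c in('scene','top')]
cv2.imwrite('pics/dd.png',np.hstack(a))"
```

```text
(no output)
```

View pics/f26.png

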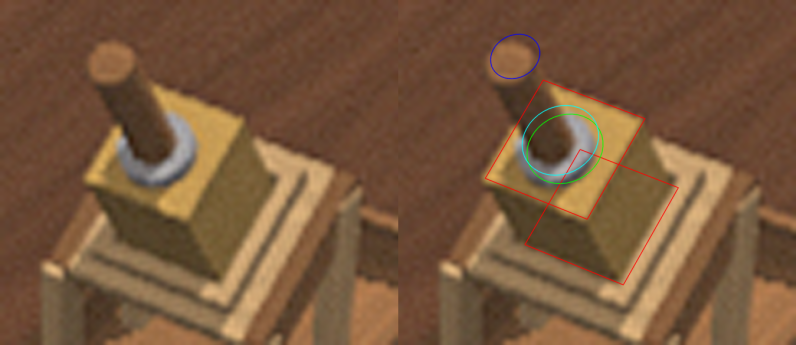

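View pics/dd.png

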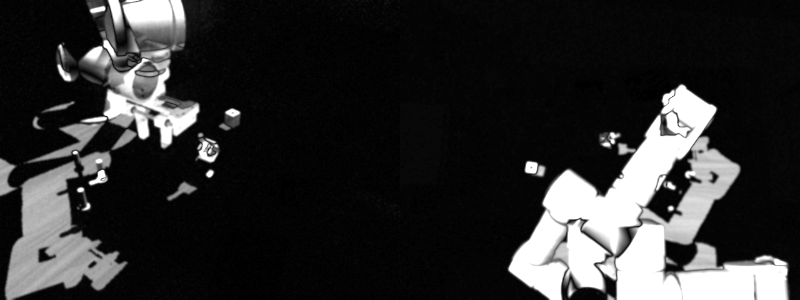

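```bash
python3 -m creep '[[[0.1,0,4,-1,0],[0.1,0,4,-1,0],[0.1,0,0,0,0],[0.1,0,0,0,0],[0.1,0,0,0,0]]]' 10
python3 pic.py 27 95 225 140 140 270 180 90 90
python3 - <<'E'
from h import *
o=[cv2.resize(cv2.imread(f"pics/scene{t}.png")[225:375,95:235],(373,400)) for t in("0","27")]
cv2.imwrite("pics/cmp.png",np.hstack(o))
im=cv2.imread("pics/scene27.png")[205:290,295:395];cv2.imwrite("pics/f27.png",cv2.resize(im,None,fx=7,fy=7,interpolation=cv2.INTER_CUBIC))
for c in("scene","top"):
  for n in("slug","punch"):
    for r in tip_of(c,n)[:2]: print(c,n,np.round(r["centre"],3),round(r["conf"],2))
T=Ts(.5982,-.0468,np.radians(94.1));print("expect punch tip",pk(T,[[.001,0,-.01]]))
E
```

```text
t: 29.6
tool_pos: [0.6212, -0.3586, 0.2953]
tcp_rot: [-3.139, -0.115, 0.001]
ft_force: [-0.1, -0.0, -0.3]
finger_gap: 0.553
scene slug [ 0.599 -0.039  0.014] 0.6
scene punch [ 0.469 -0.398 -0.001] 0.82
scene punch [ 0.33  -0.311 -0.002] 0.7
top slug [ 0.601 -0.051  0.003] 0.61
top punch [ 0.596 -0.043  0.078] 0.61
top punch [ 0.463 -0.397  0.002] 0.52
expect punch tip [[ 0.59778059 -0.04094899  0.07683975]]
```

View pics/cmp.png

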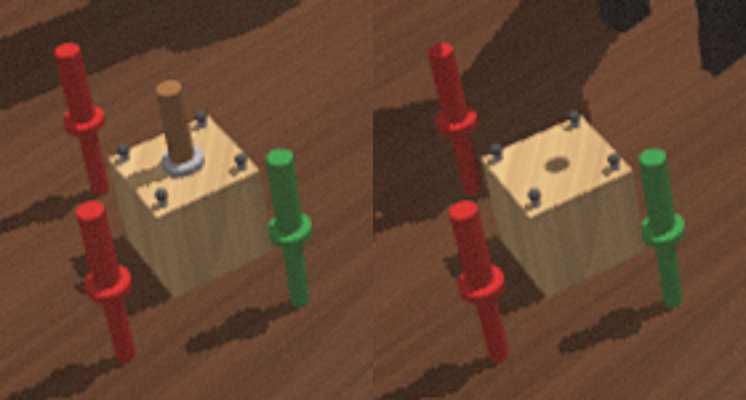

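View pics/f27.png

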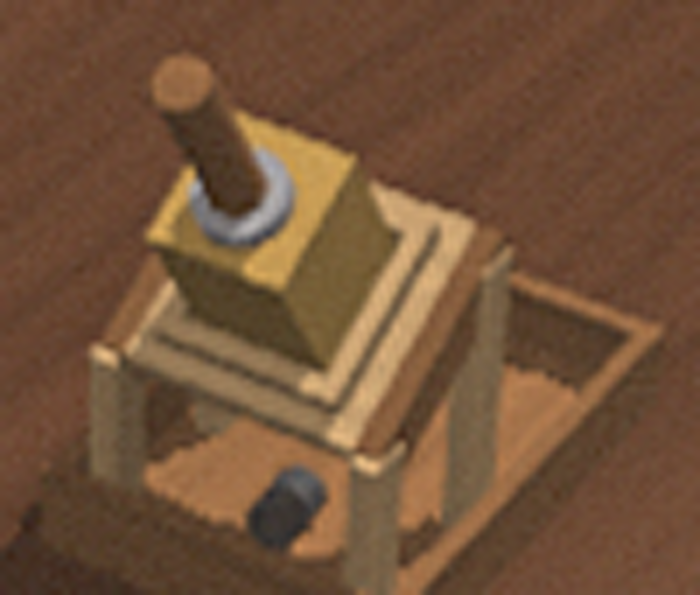

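```bash
python3 -c "
from workcell import *
print(job.finish_job())"
```

```text
the job is handed in; nothing more can be done
None
```

The job is done and handed in at about 30 s on the robot's clock. The block is seated, the punch is fully home and the slug is in the tray.

**What I did**
- I tilted the block into the sloping pocket by pivoting it in the jaws, with its top end up.
- I took the wooden-handled punch from the rack and tilted it about 30° against the rack hole.
- I then pressed it steadily down the bore, about 20 N at the most. The force fell away once the slug had passed the spring pads. I stopped when the shoulder met the block, where 16 N gave no further movement.

**Last checks**
- **Block:** a corner fit made just before the punch went in gave a lean of about 29.6° (pocket 30°), with both lower edges within about 0.6 mm of the floor. In the last pictures it had moved about 1 mm downhill at most, still inside the pocket.
- **Punch:** the shoulder looks flush on the block. The network's tip position was within about 3 mm of the expected one in the top view. It was not reported in the scene view. The punch sits about 2 mm off the predicted axis on the downhill side, which the bore's clearance allows.
- **Slug:** both cameras show it in the tray under the stand, though the two networks put it about 12 mm apart.
- **Other things:** the red and green look-alikes and the rack match the first picture, and I saw no movement elsewhere. The arm and its shadow hid part of the top view in that comparison.

**What did not go smoothly:** the block took a few tries to seat. It caught on a wall, with up to 20 N at the wrist, so I lifted it, moved it uphill and pressed again.

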